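# Gauge the post caps and put the scraper away

## Task

First clear the scraper off the pine tray and slide its blade into the slot of the wooden holder, fully home. Then try each shelf-post cap on the steel gauge pin, in the order of the top colours on the stock list: white, yellow, red, green, blue, black (one or two are missing); stand every cap that slides all the way down the pin upright, closed end up, in the pine tray, and every cap that stops at the pin's top in the black tray. Leave the paint tin, the brush and the tape where they are.

Things in the scene. Friction and masses are not known exactly. Their poses are not given: they have to be found in the camera images.
- cap_a: post cap with a grey body and a white top (the top 8), standing mouth-down, 40 outside diameter, 44 tall, flat closed top 6 thick, blind bore 38 deep open at the bottom, 50 g. Bore either 25 wide (fits the pin) or 17 wide (too tight): cannot be told from outside. Origin: centre of the mouth rim (underside); z up, out of the closed top
- cap_b: post cap with a grey body and a yellow top (the top 8), standing mouth-down, 40 outside diameter, 44 tall, flat closed top 6 thick, blind bore 38 deep open at the bottom, 50 g. Bore either 25 wide (fits the pin) or 17 wide (too tight): cannot be told from outside. Origin: centre of the mouth rim (underside); z up, out of the closed top
- cap_c: post cap with a grey body and a red top (the top 8), standing mouth-down, 40 outside diameter, 44 tall, flat closed top 6 thick, blind bore 38 deep open at the bottom, 50 g. Bore either 25 wide (fits the pin) or 17 wide (too tight): cannot be told from outside. Origin: centre of the mouth rim (underside); z up, out of the closed top
- cap_d: post cap with a grey body and a green top (the top 8), standing mouth-down, 40 outside diameter, 44 tall, flat closed top 6 thick, blind bore 38 deep open at the bottom, 50 g. Bore either 25 wide (fits the pin) or 17 wide (too tight): cannot be told from outside. Origin: centre of the mouth rim (underside); z up, out of the closed top
- cap_e: post cap with a grey body and a blue top (the top 8), standing mouth-down, 40 outside diameter, 44 tall, flat closed top 6 thick, blind bore 38 deep open at the bottom, 50 g. Bore either 25 wide (fits the pin) or 17 wide (too tight): cannot be told from outside. Origin: centre of the mouth rim (underside); z up, out of the closed top
- cap_f: post cap with a grey body and a black top (the top 8), standing mouth-down, 40 outside diameter, 44 tall, flat closed top 6 thick, blind bore 38 deep open at the bottom, 50 g. Bore either 25 wide (fits the pin) or 17 wide (too tight): cannot be told from outside. Origin: centre of the mouth rim (underside); z up, out of the closed top
- gauge: fixed gauge: round aluminium plate 72 across, 12 thick, with an upright steel pin of 21 diameter in its centre, 35 tall above the plate (top at 47), its top 4 chamfered to 13 diameter. Origin: centre of the plate's underside, on the bench. A cap that fits goes down until its rim sits on the plate; a tight one stops on the chamfer with its rim about 33 above the plate
- gauge_seat (a point): top face of the gauge plate, on the pin's axis, 12 above the bench
- holder: fixed wooden block 70 (x) x 90 (y) x 45 tall with a level letterbox slot 60 wide, 10 high (25 to 35 above the bench), 62 deep, closed at the back, opening on its -x face; the blade slides in along +x. Before the slot a steel rest bar 12 wide, 100 long, its top level with the slot floor, carries the handle. Origin: on the bench below slot_mouth
- slot_mouth (a point): centre of the slot's floor at its mouth; axes as the holder's: +x points into the slot, z up
- scraper: scraper, 90 g, first lying flat across the pine tray's rims (30 high): orange handle 80 long (x), 24 wide, 18 thick, then a steel neck 20 long, 20 wide, then a steel blade 60 long, 50 wide; neck and blade 3 thick, flush with the handle's underside. Origin: under the handle's middle, on the underside; +x towards the blade, z up; the centre of mass lies about 30 ahead of the origin
- blade_tip (a point): middle of the blade's front edge, 120 ahead of the scraper's origin, half-way through its thickness
- tray_pine: fixed pine-wood tray for caps that fit, 120 (x) x 190 (y) outside, 30 tall, walls and floor 5 thick; origin: centre of its underside
- tray_black: fixed black plastic tray for caps that do not fit, same size and origin as the pine one
- paint_tin: bystander: paint tin, 90 diameter, 100 tall, 0.9 kg; origin: centre of its underside
- brush: bystander: paint brush lying on the bench
- tape: bystander: roll of yellow tape, 90 outside diameter, 25 tall, lying flat

How it is judged:
By the outcome, as a careful person would: the job done as asked, in the order asked, and still so for the second after the job is handed in, with the robot touching nothing.
Of cap_a, cap_b, cap_c, cap_d, cap_e, cap_f only 4 to 5 are there at a start; the rules pass over those that are not, and their reading is None.
At some moment in a run one of cap_a, cap_b, cap_c, cap_d, cap_e, cap_f may be knocked a few centimetres aside while the robot is not near it.
Once in a run the grip may slacken for a moment while it holds something.
It also fails if it takes over 210 s, if anything falls off the work surface, if the arm or the gripper's body presses on something with over 40 N, if the wrist force passes 120 N, or if a joint passes its speed limit or range.

## Robot

A 7-joint arm with a two-finger parallel gripper is mounted at the origin on the work surface. World frame = base frame: x ahead of the robot, y to its left, z up, the work surface at z = 0. Lengths are in mm, angles in rad, forces in N, time in s.
With the tool pointing down it reaches from about 400 to 875 mm from the base axis. Payload 6.5 kg.
Tool frame: the origin (TCP) lies at the very end of the fingers, on their centre line; the grasp point (between the pads) lies 19 mm behind it; z points along the fingers, y is the line along which they close (so a half turn about z gives the same grasp; the last joint's range is limited). The gripper opens to 85 mm and grips with 20 to 120 N. Pads are 22 mm wide; open, the fingers measure 114 mm over their backs; the gripper's body (76 mm by 85 mm) begins 54 mm behind the grasp point. The pads swing forward as they close: fully open they stand 13 mm farther back than shut.
Start: joints at [1.108, 0.536, -0.004, 1.538, 0.003, 1.067, -0.071], TCP at [251.2, -599.49, 231.29] pointing down, gripper open.
Joint ranges: [-2.7, 2.7], [-0.37, 2.16], [-1.27, 1.26], [0.24, 2.4], [-1.31, 4.45], [0.19, 1.91], [-2.76, 2.76]. Speed limits (rad/s): [2.39, 2.39, 3.14, 3.14, 3.14, 3.14, 3.14].

## Interface

Orientations are given as a unit quaternion [x, y, z, w].
In Python, from rig import telemetry, grab_frame, camera_params, order gives the robot as it stands.
- The arm moves only by the shell command python3 -m jog 'ROWS' [FORCE]. ROWS is JSON, a list that holds one entry, the list of rows, each a list of 7 numbers: the opening, from 0 (shut) to 1 (fully open), then the shift along the tool's x, y, z in cm, then the turn, a rotation vector about the tool's x, y, z in rad. In form: [[[gripper, tx, ty, tz, rx, ry, rz], ...]]. A call has exactly 5 rows; each row shifts and turns the commanded pose from where the row before left it, along the tool's axes as they then stand; what a row does not reach is not made up. A row lasts 1/8 s, in which the tool goes at most 62.5 mm and 10.7 degrees, less where a joint would pass 70% of its speed; a pose out of reach is approached as far as the arm can. A call is refused whole if a number of a shift passes 6.25 or a number of a turn 0.188, either way. A call with a gripper value outside its range is refused whole. The fingers move at their own pace and stop on an object; FORCE is the grip in N (left out, the last holds). Time passes only in rows, so rows that do not move let the fingers close, or fill a call up. It gives the time, the measured TCP pose, the force, the opening and the grip force at its end, in the units of the state.
- telemetry.observe(): the state, without advancing time (a new reading comes with each control period).
- grab_frame(name): name is "scene" or "top" or "wrist"; returns (picture, depth): 480x640x3 uint8, blue, green, red; 480x640 float32, mm along the optical axis (not along the pixel's ray), 0 where there is no reading.
- camera_params(name): a dict with "intrinsics" (3x3 intrinsics, pixels), "xyz" and "attitude" of the camera in the world; the wrist camera has in their place "mount" (4x4, takes a point from camera to tool coordinates, whose origin is the TCP and whose axes are the flange's). Camera axes: x right, y down, z forward; pixel columns grow to the right and rows downward; lengths in mm; the calibration is good to about 2 mm. The wrist camera is an equidistant fisheye: a pixel r from the principal point sees the ray r / f radians off the axis. A picture is of the moment at which its call begins: read the wrist's pose just before it. camera_params takes no time and is no camera call.
- order.close_job(): hands the job in; it is judged then, once.
The state is a dict: "time_s": time; "qpos": joint angles; "qd": joint speeds; "joint_efforts": joint torques, N m; "tcp_pos": TCP position; "eef_rot": TCP orientation; "ft_force": force on the tool from outside, world axes, zero at the start; "wrist_torque": the same for the moment, N m; "finger_gap": finger opening in mm; "gripper_force": force on a finger pad.
Only numpy, scipy, OpenCV 4.12 (cv2) and the standard library are available. Lean on these libraries where they do the work, as an engineer would, in place of code of your own. Each camera call takes 0.05 s, during which the arm holds its last target. There are 200 camera calls.

## Working session

There is one attempt and no reset: what is moved stays moved. The work goes in short steps, Python scripts to look and compute and a shell command to move; the robot and the scene stay as the last step left them, time stands still between calls to the robot, and variables do not carry over. Pictures are saved under pics/ and viewed, at most 14 in all, crops included, and the job is handed in when it is done.

```bash
ls; mkdir -p pics
cat > h.py <<'E'
import numpy as np, cv2
from scipy.spatial.transform import Rotation as R
from rig import telemetry, grab_frame, camera_params, order
def cam(n):
    p=camera_params(n); return np.array(p["intrinsics"]),np.array(p["xyz"],float),p["attitude"]
E
python3 - <<'E'
from h import *
print(telemetry.observe())
for n in("scene","top","wrist"):
    print(n,camera_params(n))
for n in("scene","top"):
    im,d=grab_frame(n); cv2.imwrite(f"pics/{n}0.png",im); np.save(f"pics/{n}0.npy",d)
E
```

```text
pics
{'time_s': 0.0, 'qpos': array([ 1.10781635,  0.537204  , -0.00443247,  1.53885696,  0.0025926 ,
        1.06728149, -0.07123122]), 'qd': array([-0.00041362, -0.00031261, -0.00025202, -0.00047501, -0.00040327,
       -0.00209615,  0.00078601]), 'joint_efforts': array([ 1.09126933e-03, -5.83417296e+01,  1.04815599e+00, -2.59097993e+01,
        1.20139713e-02,  9.60320758e-03,  1.38571752e-05]), 'tcp_pos': array([ 250.934203  , -598.93464388,  230.39492281]), 'eef_rot': array([ 9.80381659e-01,  1.97106678e-01, -2.32486909e-04, -8.40464480e-04]), 'ft_force': array([-0.30306258, -0.23233588,  0.06946619]), 'wrist_torque': array([-0.02116567,  0.03434766,  0.02284658]), 'gripper_force': 0.0, 'finger_gap': 85.42289035256029}
scene {'intrinsics': array([[591.43177647,   0.        , 323.0786222 ],
       [  0.        , 591.43177647, 241.03400659],
       [  0.        ,   0.        ,   1.        ]]), 'xyz': array([1273.55318631,  -88.18826855,  836.42137856]), 'attitude': array([ 0.68893007,  0.62335421, -0.24877531, -0.27370739])}
top {'intrinsics': array([[449.12747779,   0.        , 320.56238862],
       [  0.        , 449.12747779, 231.92477982],
       [  0.        ,   0.        ,   1.        ]]), 'xyz': array([ 387.43223412,  -16.16191932, 1103.03133488]), 'attitude': array([-0.70062933,  0.7098475 , -0.03814047,  0.06148473])}
wrist {'intrinsics': array([[371.64829954,   0.        , 319.64023369],
       [  0.        , 371.64829954, 249.78856966],
       [  0.        ,   0.        ,   1.        ]]), 'mount': array([[ 2.67283875e-04, -9.49081447e-01, -3.15030689e-01,
         8.01953629e+01],
       [ 9.99999558e-01, -3.02998597e-05,  9.39720487e-04,
         1.66795238e-02],
       [-9.01416665e-04, -3.15030800e-01,  9.49081020e-01,
        -1.42323169e+02],
       [ 0.00000000e+00,  0.00000000e+00,  0.00000000e+00,
         1.00000000e+00]])}
```

View pics/top0.png

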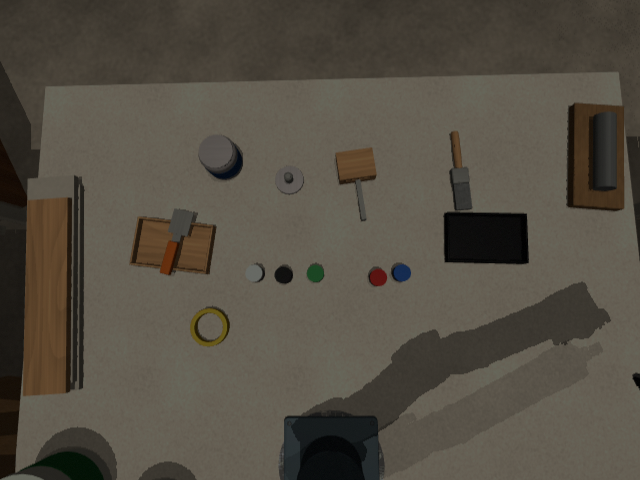

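View pics/scene0.png

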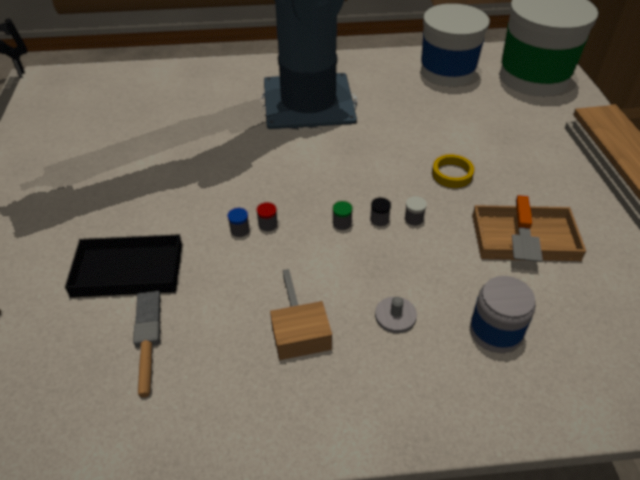

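The top view shows caps white (255,273), black (284,275), green (316,273), red (377,277) and blue (401,273), with yellow missing. The gauge is at (289,179), the holder at (357,165) with its bar pointing down to (363,220), and the scraper lies from (168,270) to (182,212) on the pine tray at (173,245). The black tray is at (486,238). The scene view agrees.

```bash
cat >> h.py <<'E'
def ray(n,uv,z):
    K,x,q=cam(n); uv=np.atleast_2d(uv).astype(float)
    d=np.c_[uv,np.ones(len(uv))]@np.linalg.inv(K).T@R.from_quat(q).as_matrix().T
    return x+d*((z-x[2])/d[:,2])[:,None]
def cents(m,amin=30):
    k,l,s,c=cv2.connectedComponentsWithStats(m.astype(np.uint8)); 
    return [(c[i],s[i,4]) for i in range(1,k) if s[i,4]>amin]
def capmask(im):
    h=cv2.cvtColor(im,cv2.COLOR_BGR2HSV).astype(int);H,S,V=h[...,0],h[...,1],h[...,2]
    return dict(red=((H<6)|(H>174))&(S>180)&(V>50),green=(H>45)&(H<80)&(S>120)&(V>40),blue=(H>98)&(H<125)&(S>150)&(V>60))
E
python3 - <<'E'
from h import *
for n in("top","scene"):
    im=cv2.imread(f"pics/{n}0.png")
    for k,m in capmask(im).items():
        for c,a in cents(m):print(n,k,c.round(1),a,ray(n,c,44 if n=="top" else 42)[0].round(1))
im=cv2.imread("pics/top0.png");d=np.load("pics/top0.npy")
# points cloud
K,x,q=cam("top");v,u=np.mgrid[:480,:640]
P=(np.dstack([(u-K[0,2])/K[0,0],(v-K[1,2])/K[1,1],np.ones_like(u)])*d[...,None])@R.from_quat(q).as_matrix().T+x
np.save("pics/P.npy",P)
for nm,(u0,v0) in dict(w=(255,273),bk=(284,275),g=(316,273),r=(377,277),b=(401,273),gauge=(289,179),holder=(357,165),bar=(361,205),hand=(169,262),blade=(181,222),bench=(300,340),pinerim=(213,250),bt=(486,238)).items():
    print(nm,P[v0,u0].round(1),im[v0,u0])
# regions by height
for nm,(u0,v0,u1,v1),(a,b) in [("caps",(235,255,420,295),(36,52)),("gaugepin",(272,163,308,197),(30,60)),("gaugeplate",(265,155,315,205),(6,20)),("holder",(330,140,385,188),(38,52)),("bar",(345,182,375,228),(15,38)),("black",(435,200,540,275),(22,38)),("pine",(125,205,220,285),(22,36)),("handle",(150,230,190,285),(40,56))]:
    m=np.zeros((480,640),bool);m[v0:v1,u0:u1]=True;m&=(P[...,2]>a)&(P[...,2]<b)
    for c,ar in cents(m,15):
        print(nm,c.round(1),ar,ray("top",c,{"caps":44,"gaugepin":47,"gaugeplate":12,"holder":45,"bar":25,"black":30,"pine":30,"handle":48}[nm])[0].round(1))
    pts=P[m][:,:2].astype(np.float32); print("   rect",cv2.minAreaRect(pts) if len(pts)>5 else 0)
big=cv2.resize(im[190:300,110:330],None,fx=3.6,fy=3.6,interpolation=cv2.INTER_CUBIC);cv2.imwrite("pics/crop1.png",cv2.convertScaleAbs(big,alpha=1.6))
E
```

```text
top red [377.8 277.3] 217 [ 428.8 -114.6   44. ]
top green [315.  273.1] 212 [440.3  32.2  44. ]
top blue [401.7 272.5] 211 [ 439.2 -170.6   44. ]
scene red [266.2 210.1] 225 [ 432.  -116.8   42. ]
scene green [342.2 208.6] 216 [442.5  30.7  42. ]
scene blue [237.4 215.4] 212 [ 441.1 -172.7   42. ]
w [442.4 174.1  44.6] [100 105 103]
bk [436.8 105.4  44.2] [15 17 17]
g [440.7  30.   41.7] [35 69 28]
r [ 429.4 -112.5   47.7] [18 21 89]
b [ 438.2 -169.2   42.6] [81 44 23]
gauge [669.3  93.5  43.2] [46 50 51]
holder [699.9 -72.   46.8] [45 72 98]
bar [605.6 -80.7  24.7] [69 75 76]
hand [470.8 379.4  48.1] [ 15  48 100]
blade [568.9 358.1  35.8] [63 69 71]
bench [282.9  71.6   2.4] [ 83  95 102]
pinerim [502.8 287.3   1.8] [ 81  93 100]
bt [ 522.3 -383.4    5.6] [11 12 12]
caps [253.6 272.3] 237 [444.1 177.6  44. ]
caps [314.9 272.7] 233 [441.3  32.3  44. ]
caps [401.7 272.1] 240 [ 440.2 -170.7   44. ]
caps [282.7 274. ] 233 [439.1 108.6  44. ]
caps [378.  276.7] 235 [ 430.1 -115.1   44. ]
   rect ((437.0017395019531, 3.9922027587890625), (389.1087951660156, 49.296424865722656), 89.25341
[... 384 characters left out ...]
54028320312, -68.73973083496094), (72.0553207397461, 90.13997650146484), 7.868495941162109)
bar [360.6 200.3] 198 [617.2 -80.   25. ]
   rect ((618.1311645507812, -80.28817749023438), (91.82996368408203, 12.171096801757812), 7.492091655731201)
black [488. 237.] 640 [ 521.7 -380.1   30. ]
   rect ((523.5263671875, -377.9814147949219), (191.27456665039062, 120.42638397216797), 87.85076141357422)
pine [174.8 234.3] 1071 [539.8 374.4  30. ]
   rect ((528.0755004882812, 380.8715515136719), (191.3076171875, 153.56910705566406), 81.68743896484375)
handle [168.6 257.1] 355 [482.6 380.8  48. ]
   rect ((483.36175537109375, 382.0223388671875), (24.767587661743164, 79.54530334472656), 76.1551742553711)
```

```bash
cat >> h.py <<'E'
def cloud(n,d):
    K,x,q=cam(n);v,u=np.mgrid[:480,:640]
    return (np.dstack([(u-K[0,2])/K[0,0],(v-K[1,2])/K[1,1],np.ones_like(u)])*d[...,None])@R.from_quat(q).as_matrix().T+x
def yaw():
    s=telemetry.observe();m=R.from_quat(s["eef_rot"]).as_matrix();return s,np.arctan2(m[1,0],m[0,0])
def plan(x,y,z,psi):
    "turn (rz) first, then shift in tool axes cm, after the turn"
    s,p=yaw(); rz=(p-psi+np.pi)%(2*np.pi)-np.pi
    d=np.array([x,y,z])-s["tcp_pos"]; c,n=np.cos(psi),np.sin(psi)
    t=np.array([c*d[0]+n*d[1],n*d[0]-c*d[1],-d[2]])/10
    print("t",round(s["time_s"],2),"tcp",s["tcp_pos"].round(1),"yaw",round(p,3),"| rz",rz.round(3),"shift cm",t.round(2))
E
python3 - <<'E'
from h import *
for n in("top","scene"):
    im=cv2.imread(f"pics/{n}0.png");P=cloud(n,np.load(f"pics/{n}0.npy"));X,Y,Z=P[...,0],P[...,1],P[...,2]
    h=cv2.cvtColor(im,cv2.COLOR_BGR2HSV)
    def rect(nm,m,pct=True):
        p=P[m][:,:2].astype(np.float32);r=cv2.minAreaRect(p);print(n,nm,len(p),np.round(r[0],1),np.round(r[1],1),round(r[2],1),"mean",P[m].mean(0).round(1))
    wood=(h[...,0]>8)&(h[...,0]<22)&(h[...,1]>90)&(h[...,1]<200)
    a=lambda x,y,rx,ry:(abs(X-x)<rx)&(abs(Y-y)<ry)
    rect("pine",a(535,380,90,125)&(Z>24)&(Z<36)&wood)
    rect("holder",a(705,-69,60,70)&(Z>40)&(Z<50))
    rect("bar",a(617,-80,52,40)&(Z>18)&(Z<32))
    rect("pin",a(676,96,25,25)&(Z>43)&(Z<52))
    rect("plate",a(676,96,45,45)&(Z>6)&(Z<18))
    rect("bench",a(350,96,45,45))
    rect("black",a(522,-380,80,120)&(Z>24)&(Z<36))
    rect("handle",a(483,381,70,50)&(Z>43)&(Z<54))
    for nm,x,y in(("w",444,177),("r",430,-115),("g",441,32),("b",440,-171),("bk",439,108)): rect(nm,a(x,y,26,26)&(Z>39)&(Z<50))
plan(250.9,-598.9,230,2.9)
E
```

```text
top pine 471 [516.1 382.7] [190.8 119.6] 82.5 mean [511.5 385.4  29.2]
top holder 1044 [706.  -68.7] [72.1 90.1] 7.9 mean [705.5 -68.8  44.5]
top bar 206 [625.3 -78. ] [106.   36.9] 23.1 mean [621.8 -78.9  24.5]
top pin 48 [677.2  97. ] [17. 18.] 8.9 mean [677.4  97.   46.2]
top plate 548 [677.5  97.1] [69.4 70.5] 17.7 mean [676.5  96.4  11.8]
top bench 1389 [350.6  96.1] [88.6 88.8] 89.6 mean [350.   95.6  -0.4]
top black 597 [ 523.5 -378. ] [191.3 120.4] 87.9 mean [ 521.4 -380.1   28.6]
top handle 327 [483.6 382.1] [24.7 79.2] 76.3 mean [483.2 381.6  47.7]
top w 229 [443.7 178. ] [39.4 38.8] 62.8 mean [444.  178.   43.9]
top r 233 [ 430.7 -115.2] [37.6 38.5] 44.5 mean [ 430.1 -115.1   43.6]
top g 229 [440.7  32.3] [37.9 37.8] 89.9 mean [441.4  32.4  43.7]
top b 236 [ 440.6 -170.7] [39.7 37.6] 89.6 mean [ 440.3 -170.9   43.6]
top bk 229 [439.2 109. ] [38.8 38.3] 43.7 mean [439.1 108.7  43.9]
scene pine 770 [517.3 382. ] [191.4 124.2] 82.6 mean [518.1 383.7  27.9]
scene holder 2013 [705.5 -70. ] [74.8 90.4] 6.9 mean [707.8 -69.9  44.3]
scene bar 266 [612.7 -82. ] [88.8 12.5] 7.3 mean [615.3 -81.9  24. ]
scene pin 80 [680.2  95.2] [17.2 19.1] 19.3 mean [679.7  95.7  45.3]
scene plate 947 [679.1  95.8] [69.2 71.8] 78.2 mean [684.   94.5  11.2]
scene bench 1051 [349.9  96. ] [89.8 89.7] 89.9 mean [346.   93.8  -1.1]
scene black 1050 [ 524.  -379.2] [191.6 125.3] 88.2 mean [ 529.4 -381.    28. ]
scene handle 361 [484. 381.] [24.2 86.3] 75.9 mean [486.1 380.2  46.6]
scene w 261 [444.7 176.8] [42.1 39.5] 3.3 mean [445.7 176.5  43.1]
scene r 267 [ 431.4 -116.2] [37.2 44.3] 88.3 mean [ 432.4 -116.1   43.2]
scene g 264 [441.4  31.4] [37.2 43.4] 82.7 mean [443.3  31.5  43. ]
scene b 270 [ 441.7 -171.6] [43.3 40.2] 36.5 mean [ 442.3 -171.6   43.2]
scene bk 256 [439.4 108. ] [39.2 40.5] 40.5 mean [440.9 107.8  43.2]
t 0.1 tcp [ 250.9 -599.   230.5] yaw 0.397 | rz -2.503 shift cm [0.01 0.01 0.05]
```

```bash
python3 -m jog '[[[1,5.45,-1.57,0,0,0,0],[1,5.45,-1.57,0,0,0,0],[1,5.45,-1.57,0,0,0,0],[1,5.45,-1.57,0,0,0,0],[1,5.45,-1.57,0,0,0,0]]]'
python3 -m jog '[[[1,5.45,-1.57,0,0,0,0],[1,5.45,-1.57,0,0,0,0],[1,1.96,-5.73,0,0,0,0],[1,1.96,-5.73,0,0,0,0],[1,1.96,-5.73,0,0,0,0]]]' >/dev/null
python3 -m jog '[[[1,1.96,-5.73,0,0,0,0],[1,1.96,-5.73,0,0,0,0],[1,1.96,-5.73,0,0,0,0],[1,1.96,-5.73,0,0,0,0],[1,1.96,-5.73,0,0,0,0]]]' >/dev/null
python3 -m jog '[[[1,1.96,-5.73,0,0,0,0],[1,1.96,-5.73,0,0,0,0],[1,1.96,-5.73,0,0,0,0],[1,1.96,-5.73,0,0,0,0],[1,0,0,0,0,0,-0.179]]]' >/dev/null
python3 -m jog '[[[1,0,0,0,0,0,-0.179],[1,0,0,0,0,0,-0.179],[1,0,0,0,0,0,-0.179],[1,0,0,0,0,0,-0.179],[1,0,0,0,0,0,-0.179]]]' >/dev/null
python3 -m jog '[[[1,0,0,0,0,0,-0.179],[1,0,0,0,0,0,-0.179],[1,0,0,0,0,0,-0.179],[1,0,0,0,0,0,-0.179],[1,0,0,0,0,0,-0.179]]]' >/dev/null
python3 -m jog '[[[1,0,0,0,0,0,-0.179],[1,0,0,0,0,0,-0.179],[1,0,0,0,0,0,-0.179],[1,0,0,0,0,0,0],[1,0,0,0,0,0,0]]]'
python3 -c "
from h import *
plan(511,374.8,31,2.9);print(telemetry.observe()['qpos'].round(2))
im,d=grab_frame('wrist');cv2.imwrite('pics/w1.png',im)"
```

```text
time_s: 0.72
tcp_pos: [473.2, -420.4, 231.0]
eef_rot: [0.98, 0.197, -0.0, -0.0]
ft_force: [0.5, -0.4, 0.3]
finger_gap: 85.4
gripper_force: 0.0
time_s: 4.47
tcp_pos: [511.7, 374.2, 231.0]
eef_rot: [0.121, 0.993, -0.0, -0.0]
ft_force: [-0.2, 0.3, 0.4]
finger_gap: 85.2
gripper_force: 0.0
t 4.47 tcp [511.7 374.2 231. ] yaw 2.899 | rz -0.001 shift cm [ 0.08  0.04 20.  ]
[-0.15  0.65 -0.84  1.55  0.51  1.17  0.24]
```

View pics/w1.png

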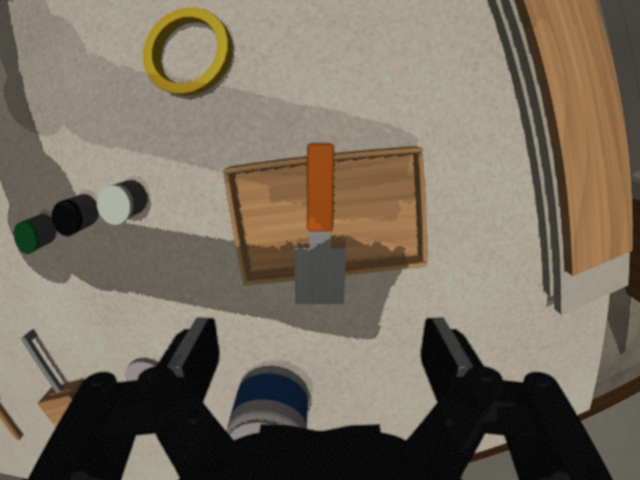

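Handle centred at column 320, between the fingers: aligned. Descend and grip.

```bash
python3 -m jog '[[[1,0.08,0.04,5,0,0,0],[1,0,0,5,0,0,0],[1,0,0,5,0,0,0],[1,0,0,4,0,0,0],[1,0,0,1,0,0,0]]]' 70
python3 -m jog '[[[0,0,0,0,0,0,0],[0,0,0,0,0,0,0],[0,0,0,0,0,0,0],[0,0,0,0,0,0,0],[0,0,0,0,0,0,0]]]' 70
python3 -m jog '[[[0,0,0,-0.5,0,0,0],[0,0,0,-1.5,0,0,0],[0,0,0,-3,0,0,0],[0,0,0,-3,0,0,0],[0,0,0,0,0,0,0]]]'
python3 -c "
from h import *
plan(516,374.8,100,2.9)
im,d=grab_frame('wrist');cv2.imwrite('pics/w2.png',im)"
```

```text
time_s: 5.15
tcp_pos: [509.7, 373.7, 28.8]
eef_rot: [0.12, 0.993, -0.002, -0.001]
ft_force: [-0.2, 0.3, 0.6]
finger_gap: 85.4
gripper_force: 0.0
time_s: 5.78
tcp_pos: [511.9, 375.6, 32.9]
eef_rot: [0.119, 0.993, 0.001, 0.001]
ft_force: [-0.8, -0.3, 6.0]
finger_gap: 22.4
gripper_force: 69.4
time_s: 6.4
tcp_pos: [512.4, 376.5, 114.6]
eef_rot: [0.119, 0.993, 0.002, 0.002]
ft_force: [0.2, 0.5, -0.1]
finger_gap: 22.4
gripper_force: 68.7
t 6.4 tcp [512.4 376.5 114.6] yaw 2.903 | rz 0.003 shift cm [-0.39 -0.08  1.46]
```

View pics/w2.png

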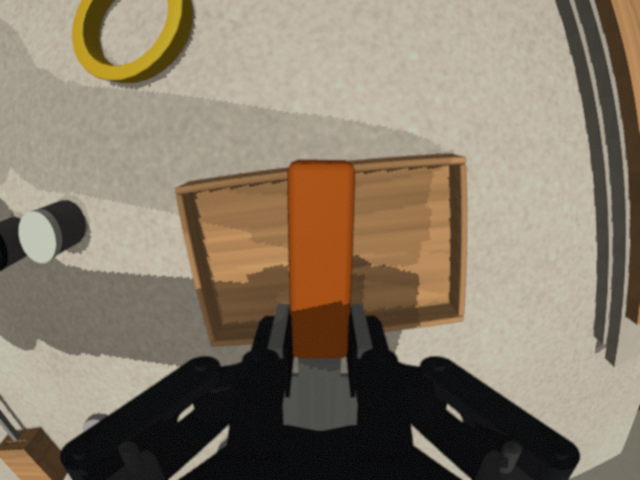

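Scraper is held squarely (handle columns 290–352, blade ahead). Carry it to the slot.

```bash
python3 -m jog '[[[0,0,0,-1,0,0,-0.1845],[0,0,0,0,0,0,-0.1845],[0,0.14,-3,0,0,0,0],[0,0.14,-5,0,0,0,0],[0,0.14,-5,0,0,0,0]]]'
python3 -m jog '[[[0,0.14,-5,0,0,0,0],[0,0.14,-5,0,0,0,0],[0,0.14,-5,0,0,0,0],[0,0.14,-5,0,0,0,0],[0,0.14,-5,0,0,0,0]]]' >/dev/null
python3 -m jog '[[[0,0.14,-5,0,0,0,0],[0,0.1,-3.7,0,0,0,0],[0,0,0,2,0,0,0],[0,0,0,2,0,0,0],[0,0,0,0,0,0,0]]]' 
python3 -m jog '[[[0,0,0,0,0,0,0],[0,0,0,0,0,0,0],[0,0,0,0,0,0,0],[0,0,0,0,0,0,0],[0,0,0,0,0,0,0]]]'
python3 - <<'E'
from h import *
plan(560.4,-88.4,31.5,3.272);print(telemetry.observe()['qpos'].round(2))
for n in("scene","top"):
    im,d=grab_frame(n);P=cloud(n,d);cv2.imwrite(f"pics/{n}2.png",im);np.save(f"pics/{n}2.npy",d)
    X,Y,Z=P[...,0],P[...,1],P[...,2]
    m=(X>595)&(X<665)&(abs(Y+82)<45)&(Z>50)&(Z<110)&(abs(X-560)>35)
    A=P[m];c,*_=np.linalg.lstsq(np.c_[A[:,:2]-[630,-80],np.ones(len(A))],A[:,2],rcond=None)
    r=cv2.minAreaRect(A[:,:2].astype(np.float32));print(n,len(A),"plane",c.round(3),np.round(r[0],1),np.round(r[1],1),round(r[2],1))
E
```

```text
time_s: 7.08
tcp_pos: [523.1, 243.7, 120.2]
eef_rot: [-0.065, 0.998, -0.0, -0.001]
ft_force: [0.5, -0.7, -1.7]
finger_gap: 22.6
gripper_force: 68.8
time_s: 8.32
tcp_pos: [556.3, -88.1, 79.1]
eef_rot: [-0.066, 0.998, 0.001, -0.002]
ft_force: [-0.7, 0.8, -0.8]
finger_gap: 22.1
gripper_force: 74.1
time_s: 8.95
tcp_pos: [558.3, -89.9, 81.4]
eef_rot: [-0.065, 0.998, -0.0, 0.0]
ft_force: [0.4, -0.1, 0.2]
finger_gap: 21.9
gripper_force: 74.1
t 8.95 tcp [558.3 -89.9  81.4] yaw -3.011 | rz -0.0 shift cm [-0.23  0.12  4.99]
[ 0.68  0.77 -0.83  1.83  0.72  0.88  1.2 ]
scene 753 plane [-4.0000e-03  3.0000e-03  8.0518e+01] [621.5 -81.8] [58.  50.1] 6.8
top 0 plane [0. 0. 0.] [0. 0.] [0. 0.] 0.0
```

```bash
python3 -m jog '[[[0,-0.23,0.12,2,0,0,0],[0,0,0,2,0,0,0],[0,0,0,0.97,0,0,0],[0,0,0,0,0,0,0],[0,0,0,0,0,0,0]]]'
python3 -m jog '[[[0,-1,0,0,0,0,0],[0,-1,0,0,0,0,0],[0,-1,0,0,0,0,0],[0,-1,0,0,0,0,0],[0,0,0,0,0,0,0]]]'
python3 -m jog '[[[0,-0.8,0,0,0,0,0],[0,-0.8,0,0,0,0,0],[0,-0.8,0,0,0,0,0],[0,-0.6,0,0,0,0,0],[0,0,0,0,0,0,0]]]'
python3 -c "
from h import *
plan(640.8,-77.9,31.5,3.272)"
```

```text
time_s: 9.68
tcp_pos: [560.7, -88.2, 31.8]
eef_rot: [-0.065, 0.998, 0.0, 0.0]
ft_force: [0.1, 0.3, -0.3]
finger_gap: 21.8
gripper_force: 74.1
time_s: 10.3
tcp_pos: [601.0, -82.7, 31.7]
eef_rot: [-0.065, 0.998, 0.0, 0.0]
ft_force: [0.0, -0.7, -0.4]
finger_gap: 22.2
gripper_force: 74.1
time_s: 10.92
tcp_pos: [630.2, -79.0, 31.6]
eef_rot: [-0.065, 0.998, 0.0, 0.0]
ft_force: [-0.0, 0.0, -1.1]
finger_gap: 22.0
gripper_force: 74.1
t 10.93 tcp [630.2 -79.   31.6] yaw -3.011 | rz -0.0 shift cm [-1.06 -0.03  0.01]
```

```bash
python3 -m jog '[[[0,-0.4,0,0.1,0,0,0],[0,-0.3,0,0.1,0,0,0],[0,-0.1,0,0.1,0,0,0],[0,0,0,0,0,0,0],[0,0,0,0,0,0,0]]]'
python3 -m jog '[[[0,-0.15,0,0,0,0,0],[0,0,0,0,0,0,0],[0,-0.15,0,0,0,0,0],[0,0,0,0,0,0,0],[0,0,0,0,0,0,0]]]'
python3 -m jog '[[[0,-0.15,0,0,0,0,0],[0,0,0,0,0,0,0],[0,-0.15,0,0,0,0,0],[0,0,0,0,0,0,0],[0,0,0,0,0,0,0]]]'
```

```text
time_s: 11.55
tcp_pos: [637.6, -78.3, 28.6]
eef_rot: [-0.065, 0.998, -0.0, -0.0]
ft_force: [-0.6, 1.0, -1.1]
finger_gap: 22.1
gripper_force: 74.1
time_s: 12.18
tcp_pos: [640.6, -77.9, 28.6]
eef_rot: [-0.065, 0.998, 0.0, -0.0]
ft_force: [-0.6, 0.0, -0.9]
finger_gap: 22.0
gripper_force: 74.1
time_s: 12.8
tcp_pos: [642.7, -77.6, 28.2]
eef_rot: [-0.065, 0.998, -0.0, -0.001]
ft_force: [-5.0, -0.4, 0.6]
finger_gap: 22.2
gripper_force: 74.3
```

```bash
python3 -m jog '[[[0,-0.15,0,0.05,0,0,0],[0,0,0,0,0,0,0],[0,-0.1,0,0,0,0,0],[0,0,0,0,0,0,0],[0,0,0,0,0,0,0]]]'
python3 -m jog '[[[0.6,0.25,0,0,0,0,0],[0.6,0,0,0,0,0,0],[0.6,0,0,0,0,0,0],[0.6,0,0,0,0,0,0],[0.6,0,0,0,0,0,0]]]'
python3 -m jog '[[[0.6,0,0,-2,0,0,0],[0.6,0,0,-4,0,0,0],[0.6,0,0,-5,0,0,0],[0.6,0,0,-5,0,0,0],[0.6,0,0,0,0,0,0]]]'
python3 -c "
from h import *
plan(640.8,-77.9,31.5,3.272)
im,d=grab_frame('wrist');cv2.imwrite('pics/w3.png',im)"
```

```text
time_s: 13.42
tcp_pos: [642.7, -77.7, 27.9]
eef_rot: [-0.065, 0.998, -0.001, -0.004]
ft_force: [-14.0, -1.2, 10.2]
finger_gap: 22.3
gripper_force: 75.5
time_s: 14.05
tcp_pos: [643.8, -77.4, 28.1]
eef_rot: [-0.065, 0.998, 0.0, 0.0]
ft_force: [0.5, -0.1, -0.3]
finger_gap: 51.6
gripper_force: 0.0
time_s: 14.68
tcp_pos: [646.6, -76.6, 194.2]
eef_rot: [-0.065, 0.998, -0.0, 0.004]
ft_force: [0.3, -0.9, -0.0]
finger_gap: 51.3
gripper_force: 0.0
t 14.68 tcp [646.6 -76.6 194.2] yaw -3.011 | rz -0.0 shift cm [ 0.59 -0.05 16.27]
```

View pics/w3.png

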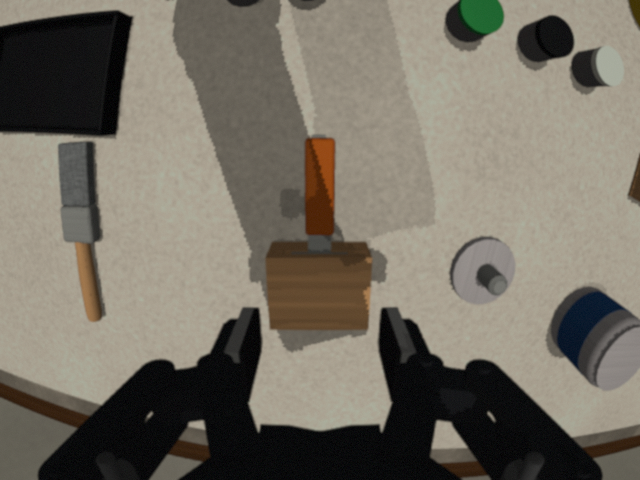

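The scraper is in the slot, with only its neck and handle (320,190) showing outside. Now turn for the caps and hover over white.

```bash
python3 -m jog '[[[0.75,0,0,0,0,0,0.17],[0.75,0,0,0,0,0,0.17],[0.75,0,0,0,0,0,0.17],[0.75,0,0,0,0,0,0.17],[0.75,0,0,0,0,0,0.17]]]' >/dev/null
python3 -m jog '[[[0.75,0,0,0,0,0,0.17],[0.75,0,0,0,0,0,0.17],[0.75,0,0,0,0,0,0.17],[0.75,0,0,0,0,0,0.17],[0.75,0,0,0,0,0,0.17]]]' 
python3 -m jog '[[[0.75,4.2,-3.37,0,0,0,0],[0.75,4.2,-3.37,0,0,0,0],[0.75,4.2,-3.37,0,0,0,0],[0.75,4.2,-3.37,0,0,0,0],[0.75,4.2,-3.37,0,0,0,0]]]' 
python3 -m jog '[[[0.75,4.2,-3.37,0,0,0,0],[0.75,0,0,0,0,0,0],[0.75,0,0,0,0,0,0],[0.75,0,0,0,0,0,0],[0.75,0,0,0,0,0,0]]]' >/dev/null
cat >> h.py <<'E'
def wray(s,uv,z):
    "fisheye ray onto plane z; s = state at picture"
    p=camera_params("wrist");K=np.array(p["intrinsics"]);M=np.array(p["mount"])
    a=(np.atleast_2d(uv).astype(float)-K[:2,2])/K[0,0];t=np.linalg.norm(a,axis=1,keepdims=True)
    d=np.c_[np.sin(t)*a/np.maximum(t,1e-9),np.cos(t)]
    r=R.from_quat(s["eef_rot"]).as_matrix();o=s["tcp_pos"]+r@M[:3,3];d=d@(r@M[:3,:3]).T
    return o+d*((z-o[2])/d[:,2])[:,None]
def tops(n="top"):
    im,d=grab_frame(n);P=cloud(n,d);h=cv2.cvtColor(im,cv2.COLOR_BGR2HSV)
    m=(P[...,2]>38)&(P[...,2]<62)&(abs(P[...,0]-520)<200)&(abs(P[...,1])<480)
    for c,a in cents(m,100):
        if a>450: continue
        v,u=int(c[1]),int(c[0]);print(n,a,ray(n,c,44)[0].round(1)[:2],"z",P[v,u,2].round(0),"bgr",im[v,u])
    return im,d
E
python3 - <<'E'
from h import *
plan(444,177.3,18,np.pi/2);print(telemetry.observe()['qpos'].round(2))
im,d=tops();cv2.imwrite("pics/top3.png",im)
s=telemetry.observe();im,d=grab_frame("wrist");cv2.imwrite("pics/w4.png",im)
E
```

```text
time_s: 15.98
tcp_pos: [642.7, -77.4, 187.1]
eef_rot: [0.709, 0.706, -0.001, -0.001]
ft_force: [0.5, -0.2, -0.2]
finger_gap: 63.9
gripper_force: 0.0
time_s: 16.6
tcp_pos: [473.0, 133.3, 187.5]
eef_rot: [0.707, 0.707, -0.001, -0.0]
ft_force: [0.7, 0.4, 0.2]
finger_gap: 64.5
gripper_force: 0.0
t 17.23 tcp [441.7 173.4 187.9] yaw 1.57 | rz -0.001 shift cm [ 0.39  0.23 16.99]
[ 0.06  0.37 -0.64  2.    0.29  0.86 -0.74]
top 103 [694.4 242.8] z 66.0 bgr [37 32 28]
top 319 [612.5 -79.7] z 40.0 bgr [ 18  56 115]
top 215 [443.8 176.4] z 44.0 bgr [51 56 59]
top 231 [441.3  32.3] z 43.0 bgr [22 45 16]
top 238 [ 440.2 -170.9] z 43.0 bgr [92 51 26]
top 232 [439.1 108.7] z 41.0 bgr [ 8  9 10]
top 234 [ 430.2 -115.2] z 46.0 bgr [ 19  24 101]
```

View pics/w4.png

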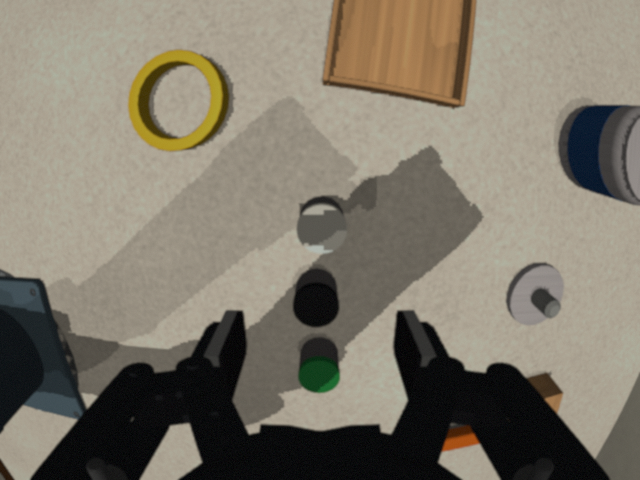

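White cap top is at (321,224), pin tip at about (553,309). Compare the wrist estimate with the top view.

Run:
```python
from h import *
s=telemetry.observe()
print(wray(s,[(321,224)],44).round(1),wray(s,[(552,309)],47).round(1),wray(s,[(318,305),(319,375)],44).round(1))
```

```text
[[442.  180.7  44. ]] [[672.8  97.9  47. ]] [[439.5 109.   44. ]
 [440.3  33.1  44. ]]
```

```bash
python3 -m jog '[[[0.75,0.42,0.2,5,0,0,0],[0.75,0,0,5,0,0,0],[0.75,0,0,4,0,0,0],[0.75,0,0,3,0,0,0],[0.75,0,0,0,0,0,0]]]' 40
python3 -m jog '[[[0,0,0,0,0,0,0],[0,0,0,0,0,0,0],[0,0,0,0,0,0,0],[0,0,0,0,0,0,0],[0,0,0,0,0,0,0]]]' 40
python3 -m jog '[[[0,0,0,-2,0,0,0],[0,0,0,-3,0,0,0],[0,0,0,-3,0,0,0],[0,0,0,-2,0,0,0],[0,0,0,0,0,0,0]]]'
python3 - <<'E'
from h import *
plan(678,96.3,90,np.pi/2)
s=telemetry.observe();im,d=grab_frame("wrist");cv2.imwrite("pics/w5.png",im)
E
```

```text
time_s: 17.95
tcp_pos: [441.8, 177.8, 16.5]
eef_rot: [0.707, 0.707, -0.002, -0.001]
ft_force: [0.0, 0.2, 0.7]
finger_gap: 64.3
gripper_force: 0.0
time_s: 18.58
tcp_pos: [444.2, 178.9, 19.5]
eef_rot: [0.707, 0.707, 0.001, 0.001]
ft_force: [-1.3, -0.2, 8.2]
finger_gap: 38.4
gripper_force: 40.9
time_s: 19.2
tcp_pos: [444.6, 178.8, 119.8]
eef_rot: [0.707, 0.707, 0.002, 0.001]
ft_force: [-0.1, 0.2, -0.0]
finger_gap: 38.6
gripper_force: 40.5
t 19.2 tcp [444.6 178.8 119.8] yaw 1.571 | rz 0.0 shift cm [-8.25 23.34  2.98]
```

View pics/w5.png

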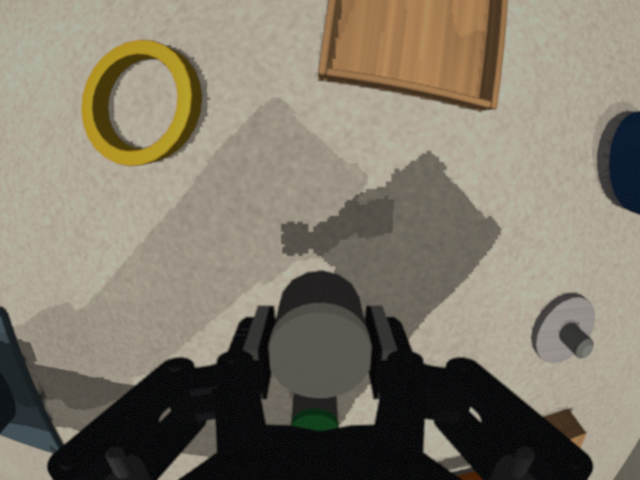

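Run:
```python
from h import *
s=telemetry.observe()
print(s["tcp_pos"].round(1),wray(s,[(320,350),(320,303),(320,397),(583,347)],144.3).round(1),wray(s,[(582,347)],47).round(1))
im=cv2.imread("pics/w5.png")
# cap disc: bright region between the pads
g=cv2.cvtColor(im,cv2.COLOR_BGR2GRAY)[280:420,260:380];print(g[:,60][::7]);
```

```text
[443.8 178.4 118.7] [[443.4 180.7 144.3]
 [443.3 200.5 144.3]
 [443.4 157.2 144.3]
 [565.3 172.7 144.3]] [[666. 101.  47.]]
[33 34 34 39 76 86 88 89 88 88 88 87 87 87 88 86 89 36 31 28]
```

```bash
python3 -m jog '[[[0,-1.65,4.67,0,0,0,0],[0,-1.65,4.67,0,0,0,0],[0,-1.65,4.67,0,0,0,0],[0,-1.65,4.67,0,0,0,0],[0,-1.65,4.67,0,0,0,0]]]' >/dev/null
python3 -m jog '[[[0,0,0,1.5,0,0,0],[0,0,0,1.5,0,0,0],[0,0,0,0.5,0,0,0],[0,0,0,0,0,0,0],[0,0,0,0,0,0,0]]]'
python3 - <<'E'
from h import *
plan(678,96.3,70,np.pi/2)
s=telemetry.observe();im,d=grab_frame("scene");cv2.imwrite("pics/s5.png",cv2.resize(im[230:350,330:490],None,fx=4,fy=4,interpolation=2))
E
```

```text
time_s: 20.5
tcp_pos: [676.8, 96.7, 83.7]
eef_rot: [0.707, 0.708, 0.0, 0.0]
ft_force: [-0.1, 0.2, 0.4]
finger_gap: 38.7
gripper_force: 40.6
t 20.5 tcp [676.8  96.7  83.7] yaw 1.572 | rz 0.002 shift cm [-0.04  0.12  1.37]
```

View pics/s5.png

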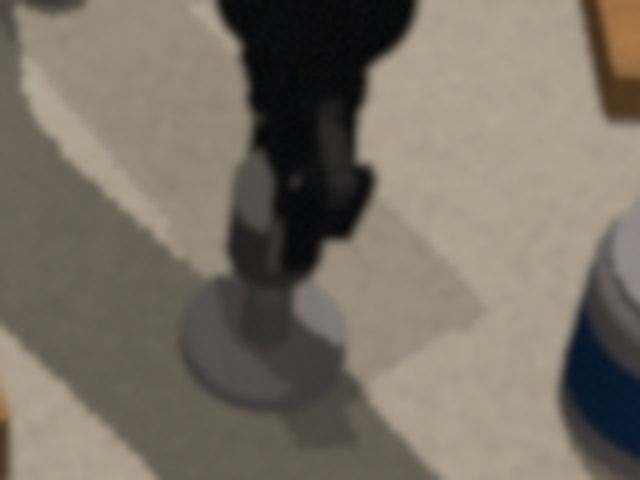

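The cap hangs right over the pin, centred near (267,290) in the crop. Lower it.

```bash
python3 -m jog '[[[0,-0.04,0.1,1,0,0,0],[0,0,0,0.4,0,0,0],[0,0,0,0.2,0,0,0],[0,0,0,0.2,0,0,0],[0,0,0,0,0,0,0]]]' 
python3 -m jog '[[[0,0,0,0.2,0,0,0],[0,0,0,0.2,0,0,0],[0,0,0,0.2,0,0,0],[0,0,0,0,0,0,0],[0,0,0,0,0,0,0]]]'
```

```text
time_s: 21.18
tcp_pos: [677.7, 95.9, 65.0]
eef_rot: [0.707, 0.707, -0.0, -0.0]
ft_force: [-0.4, -0.2, 0.1]
finger_gap: 38.6
gripper_force: 40.6
time_s: 21.8
tcp_pos: [677.6, 96.1, 59.0]
eef_rot: [0.707, 0.708, -0.0, -0.0]
ft_force: [-0.9, 1.3, -1.2]
finger_gap: 38.9
gripper_force: 40.6
```

White passes the pin top; go on to the plate.

```bash
python3 -m jog '[[[0,0,0,0.7,0,0,0],[0,0,0,0.7,0,0,0],[0,0,0,0.5,0,0,0],[0,0,0,0,0,0,0],[0,0,0,0,0,0,0]]]' 
python3 -m jog '[[[0,0,0,0.4,0,0,0],[0,0,0,0.3,0,0,0],[0,0,0,0.2,0,0,0],[0,0,0,0,0,0,0],[0,0,0,0,0,0,0]]]'
```

```text
time_s: 22.42
tcp_pos: [677.5, 96.1, 39.8]
eef_rot: [0.707, 0.708, -0.0, -0.0]
ft_force: [-0.4, 2.5, -1.5]
finger_gap: 38.8
gripper_force: 40.5
time_s: 23.05
tcp_pos: [677.9, 96.2, 31.7]
eef_rot: [0.707, 0.708, 0.0, 0.0]
ft_force: [-2.6, 2.4, 5.4]
finger_gap: 38.8
gripper_force: 41.1
```

```bash
python3 -m jog '[[[0,0,0,-2,0,0,0],[0,0,0,-4,0,0,0],[0,0,0,-4,0,0,0],[0,5.02,-2.18,0,0,0,0],[0,5.02,-2.18,0,0,0,0]]]' 
python3 -m jog '[[[0,5.02,-2.18,0,0,0,0],[0,5.02,-2.18,0,0,0,0],[0,5.02,-2.18,0,0,0,0],[0,5.02,-2.18,0,0,0,0],[0,5.02,-2.18,0,0,0,0]]]' 
python3 -m jog '[[[0,0,0,2,0,0,0],[0,0,0,2,0,0,0],[0,0,0,0,0,0,0],[0,0,0,0,0,0,0],[0,0,0,0,0,0,0]]]' 
python3 -c "
from h import *
plan(525.1,447.8,25.5,np.pi/2);print(telemetry.observe()['qpos'].round(2))"
```

```text
time_s: 23.68
tcp_pos: [634.6, 195.3, 132.3]
eef_rot: [0.708, 0.706, 0.0, 0.001]
ft_force: [0.7, 1.7, -1.0]
finger_gap: 38.8
gripper_force: 42.2
time_s: 24.3
tcp_pos: [525.1, 447.3, 131.6]
eef_rot: [0.707, 0.707, -0.0, 0.001]
ft_force: [-0.0, 0.7, -0.6]
finger_gap: 38.9
gripper_force: 42.2
time_s: 24.92
tcp_pos: [525.7, 446.9, 91.9]
eef_rot: [0.707, 0.707, 0.001, 0.0]
ft_force: [1.1, -0.0, -0.7]
finger_gap: 38.6
gripper_force: 42.2
t 24.93 tcp [525.7 446.9  91.9] yaw 1.571 | rz -0.0 shift cm [ 0.09 -0.06  6.64]
[-0.44  0.82 -0.52  1.49  0.46  0.95 -1.09]
```

```bash
python3 -m jog '[[[0,0,0,3,0,0,0],[0,0,0,2,0,0,0],[0,0,0,1.2,0,0,0],[0,0,0,0.4,0,0,0],[0,0,0,0,0,0,0]]]' 
python3 -m jog '[[[0.65,0,0,0,0,0,0],[0.65,0,0,0,0,0,0],[0.65,0,0,0,0,0,0],[0.65,0,0,-1,0,0,0],[0.65,0,0,-3,0,0,0]]]' 
python3 -m jog '[[[0.65,0,0,-4,0,0,0],[0.65,0,0,-4,0,0,0],[0.7,-5,0,0,0,0,0],[0.7,-5,0,0,0,0,0],[0.7,-5,0,0,0,0,0]]]'
python3 - <<'E'
from h import *
plan(431,-115.6,130,np.pi/2)
tops()
E
```

```text
time_s: 25.55
tcp_pos: [525.0, 447.6, 25.6]
eef_rot: [0.707, 0.707, 0.0, -0.0]
ft_force: [0.0, 0.3, 0.3]
finger_gap: 38.8
gripper_force: 42.2
time_s: 26.18
tcp_pos: [523.9, 446.2, 64.5]
eef_rot: [0.707, 0.708, -0.001, -0.0]
ft_force: [0.1, 0.6, 0.8]
finger_gap: 55.3
gripper_force: 0.0
time_s: 26.8
tcp_pos: [525.2, 295.7, 146.0]
eef_rot: [0.707, 0.708, 0.001, 0.0]
ft_force: [0.4, -0.1, -0.0]
finger_gap: 59.7
gripper_force: 0.0
t 26.8 tcp [525.2 295.7 146. ] yaw 1.572 | rz 0.001 shift cm [-41.13  -9.42   1.6 ]
top 106 [694.3 243.2] z 68.0 bgr [39 34 31]
top 315 [612.6 -79.8] z 46.0 bgr [ 21  60 121]
top 229 [441.3  32.5] z 42.0 bgr [23 48 18]
top 239 [ 440.2 -170.8] z 46.0 bgr [96 53 28]
top 233 [439.1 108.6] z 42.0 bgr [7 8 9]
top 234 [ 430.3 -115.2] z 42.0 bgr [ 23  26 107]
```

```bash
python3 -m jog '[[[0.7,-5.87,-1.35,0,0,0,0],[0.7,-5.87,-1.35,0,0,0,0],[0.7,-5.87,-1.35,0,0,0,0],[0.7,-5.87,-1.35,0,0,0,0],[0.7,-5.87,-1.35,0,0,0,0]]]' >/dev/null
python3 -m jog '[[[0.7,-5.87,-1.35,0,0,0,0],[0.7,-5.87,-1.35,0,0,0,0],[0.7,0,0,2,0,0,0],[0.7,0,0,0,0,0,0],[0.7,0,0,0,0,0,0]]]'
python3 - <<'E'
from h import *
plan(431,-115.6,18,np.pi/2);print(telemetry.observe()['qpos'].round(2))
im,d=tops();cv2.imwrite("pics/top6.png",im)
s=telemetry.observe();im,d=grab_frame("wrist");m=capmask(im)["red"]
for c,a in cents(m,200):print("wrist red",c.round(0),a,wray(s,c,44).round(1))
E
```

```text
time_s: 28.1
tcp_pos: [431.6, -112.8, 125.8]
eef_rot: [0.706, 0.708, 0.0, 0.0]
ft_force: [-0.8, -0.7, 0.4]
finger_gap: 59.7
gripper_force: 0.0
t 28.1 tcp [ 431.6 -112.8  125.8] yaw 1.574 | rz 0.003 shift cm [-0.28 -0.06 10.78]
[ 0.62  0.42 -0.55  2.12  0.34  0.69 -0.16]
top 312 [612.5 -79.9] z 42.0 bgr [ 18  55 112]
top 243 [526.3 447.5] z 51.0 bgr [105 116 114]
top 229 [441.4  32.4] z 43.0 bgr [39 77 30]
top 231 [439.1 108.8] z 45.0 bgr [17 18 19]
wrist red [316. 262.] 2827 [[ 428.8 -115.4   44. ]]
```

```bash
python3 -m jog '[[[0.7,-0.28,-0.08,4,0,0,0],[0.7,0,0,4,0,0,0],[0.7,0,0,2.78,0,0,0],[0.7,0,0,0,0,0,0],[0,0,0,0,0,0,0]]]' 40
python3 -m jog '[[[0,0,0,0,0,0,0],[0,0,0,0,0,0,0],[0,0,0,0,0,0,0],[0,0,0,0,0,0,0],[0,0,0,0,0,0,0]]]' 40
python3 -m jog '[[[0,0,0,-2,0,0,0],[0,0,0,-3,0,0,0],[0,0,0,-3,0,0,0],[0,0,0,-2,0,0,0],[0,0,0,0,0,0,0]]]'
cat >> h.py <<'E'
def held():
    "rows of the cap's disc in the wrist picture at the column between the pads -> y of its centre"
    s=telemetry.observe();im,d=grab_frame("wrist");zt=s["tcp_pos"][2]+24.5
    p=camera_params("wrist");K=np.array(p["intrinsics"]);M=np.array(p["mount"])
    r=R.from_quat(s["eef_rot"]).as_matrix();o=r@M[:3,3]+s["tcp_pos"];ax=(r@M[:3,:3])[:,2]
    col=d[290:420,320];rows=np.arange(290,420)
    pts=[]
    for v,z in zip(rows,col):
        if z<=0: continue
        q=wray(s,[(320,v)],zt)[0]; zz=(q-o)@ax
        if abs(z-zz)<4: pts.append(q[1])
    print("held cap: y range",np.round([min(pts),max(pts)],1),"centre - tcp",round((min(pts)+max(pts))/2-s["tcp_pos"][1],1)) if pts else print("no cap seen")
    return im
E
python3 - <<'E'
from h import *
plan(678,97,118,np.pi/2)
im=held();print({k:[(c.round(0),a) for c,a in cents(m,300)] for k,m in capmask(im).items()})
E
```

```text
time_s: 28.82
tcp_pos: [431.1, -116.4, 18.3]
eef_rot: [0.706, 0.708, 0.0, 0.001]
ft_force: [-1.6, 0.9, 1.5]
finger_gap: 42.5
gripper_force: 0.4
time_s: 29.45
tcp_pos: [431.2, -116.6, 18.7]
eef_rot: [0.707, 0.708, 0.001, 0.001]
ft_force: [-0.7, 1.4, 8.3]
finger_gap: 39.0
gripper_force: 41.0
time_s: 30.08
tcp_pos: [431.3, -117.3, 118.9]
eef_rot: [0.707, 0.707, 0.001, 0.002]
ft_force: [0.4, 0.2, -1.1]
finger_gap: 39.1
gripper_force: 40.7
t 30.07 tcp [ 431.3 -117.3  118.9] yaw 1.571 | rz 0.0 shift cm [21.43 24.67  0.09]
held cap: y range [-138.4  -95.7] centre - tcp 0.3
{'red': [(array([320., 347.]), np.int32(7760))], 'green': [(array([335.,  24.]), np.int32(3038))], 'blue': []}
```

```bash
python3 -m jog '[[[0,3.57,4.11,0,0,0,0],[0,3.57,4.11,0,0,0,0],[0,3.57,4.11,0,0,0,0],[0,3.57,4.11,0,0,0,0],[0,3.57,4.11,0,0,0,0]]]' >/dev/null
python3 -m jog '[[[0,3.57,4.11,0,0,0,0],[0,0,0,2,0,0,0],[0,0,0,2,0,0,0],[0,0,0,0,0,0,0],[0,0,0,0,0,0,0]]]' 
python3 -c "
from h import *
plan(678,97,70,np.pi/2);held()"
```

```text
time_s: 31.38
tcp_pos: [676.2, 96.7, 77.3]
eef_rot: [0.707, 0.707, -0.0, 0.0]
ft_force: [-0.2, 1.1, -0.2]
finger_gap: 39.2
gripper_force: 40.7
t 31.38 tcp [676.2  96.7  77.3] yaw 1.571 | rz -0.0 shift cm [0.03 0.18 0.73]
held cap: y range [ 75.6 117.8] centre - tcp 0.0
```

```bash
python3 -m jog '[[[0,0.03,0.15,0.5,0,0,0],[0,0,0,0.4,0,0,0],[0,0,0,0.2,0,0,0],[0,0,0,0.2,0,0,0],[0,0,0,0,0,0,0]]]' 
python3 -m jog '[[[0,0,0,0.2,0,0,0],[0,0,0,0.2,0,0,0],[0,0,0,0,0,0,0],[0,0,0,0,0,0,0],[0,0,0,0,0,0,0]]]'
```

```text
time_s: 32.05
tcp_pos: [677.8, 98.1, 64.1]
eef_rot: [0.707, 0.708, -0.0, -0.0]
ft_force: [0.3, 0.2, 0.1]
finger_gap: 38.7
gripper_force: 40.7
time_s: 32.67
tcp_pos: [677.9, 97.9, 60.2]
eef_rot: [0.707, 0.707, -0.0, 0.0]
ft_force: [-0.2, -0.9, -1.2]
finger_gap: 39.2
gripper_force: 40.7
```

Red passes as well (rim at about 41). Seat it and carry it to the pine tray.

```bash
python3 -m jog '[[[0,0,0,0.8,0,0,0],[0,0,0,0.8,0,0,0],[0,0,0,0.6,0,0,0],[0,0,0,0.3,0,0,0],[0,0,0,0,0,0,0]]]' 
python3 -m jog '[[[0,0,0,0.3,0,0,0],[0,0,0,0.2,0,0,0],[0,0,0,0.1,0,0,0],[0,0,0,0,0,0,0],[0,0,0,0,0,0,0]]]' 
python3 -m jog '[[[0,0,0,-2,0,0,0],[0,0,0,-4,0,0,0],[0,0,0,-4,0,0,0],[0,5.1,-2.64,0,0,0,0],[0,5.1,-2.64,0,0,0,0]]]' 
python3 -m jog '[[[0,5.1,-2.64,0,0,0,0],[0,5.1,-2.64,0,0,0,0],[0,5.1,-2.64,0,0,0,0],[0,5.1,-2.64,0,0,0,0],[0,0,0,2,0,0,0]]]' 
python3 -m jog '[[[0,0,0,2,0,0,0],[0,0,0,0,0,0,0],[0,0,0,0,0,0,0],[0,0,0,0,0,0,0],[0,0,0,0,0,0,0]]]' 
python3 -c "
from h import *
plan(519,403,25,np.pi/2);held()"
```

```text
time_s: 33.3
tcp_pos: [677.8, 97.7, 34.8]
eef_rot: [0.707, 0.707, -0.0, -0.0]
ft_force: [0.5, -1.8, -1.7]
finger_gap: 39.0
gripper_force: 40.6
time_s: 33.92
tcp_pos: [678.0, 97.6, 30.8]
eef_rot: [0.707, 0.707, -0.0, 0.0]
ft_force: [-5.6, -4.0, 12.4]
finger_gap: 39.1
gripper_force: 41.9
time_s: 34.55
tcp_pos: [625.1, 202.5, 131.3]
eef_rot: [0.707, 0.707, 0.002, -0.0]
ft_force: [0.3, 0.3, -0.1]
finger_gap: 39.1
gripper_force: 41.2
time_s: 35.17
tcp_pos: [514.8, 413.3, 112.3]
eef_rot: [0.703, 0.711, 0.004, -0.003]
ft_force: [0.0, -0.9, -0.3]
finger_gap: 38.8
gripper_force: 41.2
time_s: 35.8
tcp_pos: [519.7, 403.9, 89.9]
eef_rot: [0.707, 0.707, 0.0, 0.0]
ft_force: [-0.3, 0.4, -0.6]
finger_gap: 39.0
gripper_force: 41.2
t 35.8 tcp [519.7 403.9  89.9] yaw 1.571 | rz 0.0 shift cm [-0.09 -0.07  6.49]
held cap: y range [382.9 425.1] centre - tcp 0.0
```

```bash
python3 -m jog '[[[0,-0.09,-0.07,3,0,0,0],[0,0,0,2,0,0,0],[0,0,0,1.1,0,0,0],[0,0,0,0.4,0,0,0],[0,0,0,0,0,0,0]]]' 
python3 -m jog '[[[0.65,0,0,0,0,0,0],[0.65,0,0,0,0,0,0],[0.65,0,0,0,0,0,0],[0.65,0,0,-1,0,0,0],[0.65,0,0,-3,0,0,0]]]' 
python3 -m jog '[[[0.65,0,0,-4,0,0,0],[0.65,0,0,-2.5,0,0,0],[0.7,-5.3,-1.11,0,0,0,0],[0.7,-5.3,-1.11,0,0,0,0],[0.7,-5.3,-1.11,0,0,0,0]]]' 
python3 -m jog '[[[0.7,-5.3,-1.11,0,0,0,0],[0.7,-5.3,-1.11,0,0,0,0],[0.7,-5.3,-1.11,0,0,0,0],[0.7,-5.3,-1.11,0,0,0,0],[0.7,0,0,0,0,0,0]]]'
python3 - <<'E'
from h import *
plan(441,31.9,18,np.pi/2);print(telemetry.observe()['qpos'].round(2))
im,d=tops();cv2.imwrite("pics/top7.png",im)
s=telemetry.observe();im,d=grab_frame("wrist");m=capmask(im)["green"]
for c,a in cents(m,200):print("wrist green",c.round(0),a,wray(s,c,44).round(1))
E
```

```text
time_s: 36.48
tcp_pos: [518.8, 403.4, 24.7]
eef_rot: [0.707, 0.707, 0.0, -0.0]
ft_force: [-0.2, 0.7, -0.7]
finger_gap: 39.0
gripper_force: 41.2
time_s: 37.1
tcp_pos: [517.7, 402.2, 63.8]
eef_rot: [0.707, 0.708, -0.001, -0.0]
ft_force: [0.8, 0.2, 0.9]
finger_gap: 55.6
gripper_force: 0.0
time_s: 37.72
tcp_pos: [485.3, 242.5, 130.1]
eef_rot: [0.707, 0.708, 0.0, 0.0]
ft_force: [1.3, -0.3, -0.3]
finger_gap: 59.8
gripper_force: 0.0
time_s: 38.35
tcp_pos: [440.3, 27.3, 129.5]
eef_rot: [0.709, 0.705, -0.001, 0.001]
ft_force: [0.2, 0.7, 0.8]
finger_gap: 60.1
gripper_force: 0.0
t 38.35 tcp [440.3  27.3 129.5] yaw 1.564 | rz -0.006 shift cm [ 0.46  0.07 11.15]
[ 0.31  0.41 -0.57  2.13  0.34  0.7  -0.49]
top 110 [694.1 242.4] z 1103.0 bgr [34 30 27]
top 317 [612.3 -79.7] z 45.0 bgr [ 16  53 109]
top 238 [ 440.2 -170.9] z 45.0 bgr [87 47 23]
wrist green [318. 253.] 2782 [[440.   32.5  44. ]]
```

```bash
python3 -m jog '[[[0.7,0,0,4,0,0,0],[0.7,0,0,4,0,0,0],[0.7,0,0,3.2,0,0,0],[0.7,0,0,0,0,0,0],[0,0,0,0,0,0,0]]]' 40
python3 -m jog '[[[0,0,0,0,0,0,0],[0,0,0,0,0,0,0],[0,0,0,0,0,0,0],[0,0,0,0,0,0,0],[0,0,0,0,0,0,0]]]' 40
python3 -m jog '[[[0,0,0,-2,0,0,0],[0,0,0,-3,0,0,0],[0,0,0,-3,0,0,0],[0,0,0,-2,0,0,0],[0,0,0,0,0,0,0]]]'
python3 - <<'E'
from h import *
plan(678,96.8,118,np.pi/2)
im=held();print({k:[(c.round(0),a) for c,a in cents(m,300)] for k,m in capmask(im).items()})
E
```

```text
time_s: 39.08
tcp_pos: [442.2, 33.3, 18.3]
eef_rot: [0.706, 0.708, 0.001, 0.0]
ft_force: [-0.4, -0.7, -0.1]
finger_gap: 43.0
gripper_force: 0.3
time_s: 39.7
tcp_pos: [442.4, 32.7, 18.6]
eef_rot: [0.707, 0.708, 0.001, 0.001]
ft_force: [-1.5, 1.4, 8.2]
finger_gap: 38.5
gripper_force: 41.0
time_s: 40.33
tcp_pos: [442.6, 31.7, 118.9]
eef_rot: [0.707, 0.707, 0.001, 0.002]
ft_force: [0.9, -1.1, -0.8]
finger_gap: 38.5
gripper_force: 40.6
t 40.33 tcp [442.6  31.7 118.9] yaw 1.571 | rz 0.0 shift cm [ 6.51 23.54  0.09]
held cap: y range [ 9.  50.9] centre - tcp -1.8
{'red': [], 'green': [(array([320., 351.]), np.int32(7649))], 'blue': []}
```

```bash
python3 -m jog '[[[0,1.32,4.71,0,0,0,0],[0,1.32,4.71,0,0,0,0],[0,1.32,4.71,0,0,0,0],[0,1.32,4.71,0,0,0,0],[0,1.32,4.71,0,0,0,0]]]' >/dev/null
python3 -m jog '[[[0,0,0,2,0,0,0],[0,0,0,2,0,0,0],[0,0,0,0,0,0,0],[0,0,0,0,0,0,0],[0,0,0,0,0,0,0]]]' 
python3 -c "
from h import *
plan(678,98,70,np.pi/2);held()"
```

```text
time_s: 41.62
tcp_pos: [677.0, 98.1, 78.3]
eef_rot: [0.707, 0.707, 0.001, 0.0]
ft_force: [-0.4, -0.2, -0.2]
finger_gap: 38.4
gripper_force: 40.6
t 41.62 tcp [677.   98.1  78.3] yaw 1.572 | rz 0.001 shift cm [-0.01  0.1   0.83]
held cap: y range [ 75.4 117.7] centre - tcp -1.6
```

Cap centre reads y≈96.5 against the pin's 96.8. Lower.

```bash
python3 -m jog '[[[0,0,0.08,0.5,0,0,0],[0,0,0,0.4,0,0,0],[0,0,0,0.2,0,0,0],[0,0,0,0.2,0,0,0],[0,0,0,0,0,0,0]]]' 
python3 -m jog '[[[0,0,0,0.2,0,0,0],[0,0,0,0.2,0,0,0],[0,0,0,0,0,0,0],[0,0,0,0,0,0,0],[0,0,0,0,0,0,0]]]'
```

```text
time_s: 42.3
tcp_pos: [677.5, 98.1, 64.2]
eef_rot: [0.707, 0.707, -0.0, 0.0]
ft_force: [-0.2, -1.0, -0.7]
finger_gap: 38.9
gripper_force: 40.8
time_s: 42.92
tcp_pos: [677.9, 98.4, 63.4]
eef_rot: [0.707, 0.707, 0.0, 0.001]
ft_force: [-6.7, -1.2, 20.8]
finger_gap: 38.9
gripper_force: 42.8
```

Green stops with its rim at about 45 mm and 21 N: too tight. Take it to the black tray.

```bash
python3 -m jog '[[[0,0,0,-2,0,0,0],[0,0,0,-4,0,0,0],[0,-5.91,-1.73,0,0,0,0],[0,-5.91,-1.73,0,0,0,0],[0,-5.91,-1.73,0,0,0,0]]]' 
python3 -m jog '[[[0,-5.91,-1.73,0,0,0,0],[0,-5.91,-1.73,0,0,0,0],[0,-5.91,-1.73,0,0,0,0],[0,-5.91,-1.73,0,0,0,0],[0,-5.91,-1.73,0,0,0,0]]]' 
python3 -m jog '[[[0,-5.91,-1.73,0,0,0,0],[0,0,0,2,0,0,0],[0,0,0,1,0,0,0],[0,0,0,0,0,0,0],[0,0,0,0,0,0,0]]]' 
python3 -c "
from h import *
plan(521.8,-433.6,25,np.pi/2);held();print(telemetry.observe()['qpos'].round(2))"
```

```text
time_s: 43.55
tcp_pos: [625.5, -81.0, 121.0]
eef_rot: [0.707, 0.708, 0.0, 0.001]
ft_force: [1.0, -0.7, -0.6]
finger_gap: 38.4
gripper_force: 40.7
time_s: 44.18
tcp_pos: [539.2, -376.8, 121.1]
eef_rot: [0.707, 0.707, 0.0, 0.001]
ft_force: [1.2, -0.2, -0.2]
finger_gap: 38.8
gripper_force: 40.7
time_s: 44.8
tcp_pos: [523.6, -432.5, 91.0]
eef_rot: [0.706, 0.708, 0.0, 0.0]
ft_force: [-0.0, -0.4, -0.1]
finger_gap: 38.7
gripper_force: 40.7
t 44.8 tcp [ 523.6 -432.5   91. ] yaw 1.574 | rz 0.003 shift cm [-0.11 -0.18  6.6 ]
held cap: y range [-455.3 -413.4] centre - tcp -1.8
[ 0.93  0.8  -0.48  1.52  0.42  0.93  0.32]
```

```bash
python3 -m jog '[[[0,-0.05,-0.1,3,0,0,0],[0,0,0,2,0,0,0],[0,0,0,1.2,0,0,0],[0,0,0,0.4,0,0,0],[0,0,0,0,0,0,0]]]' 
python3 -m jog '[[[0.65,0,0,0,0,0,0],[0.65,0,0,0,0,0,0],[0.65,0,0,0,0,0,0],[0.65,0,0,-1,0,0,0],[0.65,0,0,-3,0,0,0]]]' 
python3 -m jog '[[[0.65,0,0,-4,0,0,0],[0.65,0,0,-2.5,0,0,0],[0.7,5.25,-1.62,0,0,0,0],[0.7,5.25,-1.62,0,0,0,0],[0.7,5.25,-1.62,0,0,0,0]]]' 
python3 -m jog '[[[0.7,5.25,-1.62,0,0,0,0],[0.7,5.25,-1.62,0,0,0,0],[0.7,0,0,0,0,0,0],[0.7,0,0,0,0,0,0],[0.7,0,0,0,0,0,0]]]'
python3 - <<'E'
from h import *
plan(441,-171.1,18,np.pi/2)
im,d=tops();cv2.imwrite("pics/top8.png",im)
s=telemetry.observe();im,d=grab_frame("wrist");m=capmask(im)["blue"]
for c,a in cents(m,200):print("wrist blue",c.round(0),a,wray(s,c,44).round(1))
E
```

```text
time_s: 45.48
tcp_pos: [521.8, -434.5, 24.7]
eef_rot: [0.707, 0.708, 0.0, 0.0]
ft_force: [-0.0, 0.0, 0.0]
finger_gap: 38.8
gripper_force: 40.7
time_s: 46.1
tcp_pos: [520.3, -433.7, 63.7]
eef_rot: [0.707, 0.708, -0.0, -0.001]
ft_force: [-0.0, -0.7, 0.6]
finger_gap: 55.1
gripper_force: 0.0
time_s: 46.72
tcp_pos: [472.3, -275.4, 130.2]
eef_rot: [0.707, 0.707, 0.0, 0.001]
ft_force: [0.5, -0.3, 0.6]
finger_gap: 59.9
gripper_force: 0.0
time_s: 47.35
tcp_pos: [440.6, -173.4, 129.5]
eef_rot: [0.708, 0.707, 0.0, 0.0]
ft_force: [0.1, -0.2, 0.8]
finger_gap: 59.7
gripper_force: 0.0
t 47.35 tcp [ 440.6 -173.4  129.5] yaw 1.57 | rz -0.001 shift cm [ 0.23  0.04 11.15]
top 102 [694.7 242.6] z 71.0 bgr [36 38 40]
top 320 [612.8 -79.6] z 40.0 bgr [ 18  55 112]
top 241 [551.1 449. ] z 52.0 bgr [105 117 113]
top 264 [ 522.7 -435.1] z 51.0 bgr [32 70 24]
top 244 [520.  404.9] z 47.0 bgr [13 15 88]
top 110 [ 437.4 -162. ] z 43.0 bgr [36 16  4]
top 231 [439.2 108.7] z 44.0 bgr [18 19 20]
wrist blue [318. 255.] 2671 [[ 438.9 -172.    44. ]]
```

White has been nudged to (551,449) but still stands inside the pine tray. Go on with blue.

```bash
python3 -m jog '[[[0.7,0.2,0,4,0,0,0],[0.7,0,0,4,0,0,0],[0.7,0,0,3.2,0,0,0],[0.7,0,0,0,0,0,0],[0,0,0,0,0,0,0]]]' 40
python3 -m jog '[[[0,0,0,0,0,0,0],[0,0,0,0,0,0,0],[0,0,0,0,0,0,0],[0,0,0,0,0,0,0],[0,0,0,0,0,0,0]]]' 40
python3 -m jog '[[[0,0,0,-2,0,0,0],[0,0,0,-3,0,0,0],[0,0,0,-3,0,0,0],[0,0,0,-2,0,0,0],[0,0,0,0,0,0,0]]]'
python3 - <<'E'
from h import *
plan(678,96.8,118,np.pi/2)
im=held();print({k:[(c.round(0),a) for c,a in cents(m,300)] for k,m in capmask(im).items()})
E
```

```text
time_s: 48.08
tcp_pos: [440.8, -170.3, 18.1]
eef_rot: [0.707, 0.707, 0.0, 0.0]
ft_force: [0.2, 0.9, 0.3]
finger_gap: 42.9
gripper_force: 0.7
time_s: 48.7
tcp_pos: [441.0, -170.5, 18.5]
eef_rot: [0.707, 0.707, 0.0, 0.001]
ft_force: [-0.7, -0.4, 8.9]
finger_gap: 39.0
gripper_force: 41.0
time_s: 49.32
tcp_pos: [441.1, -170.6, 118.8]
eef_rot: [0.707, 0.707, 0.001, 0.002]
ft_force: [0.1, 0.9, -1.4]
finger_gap: 38.7
gripper_force: 40.6
t 49.33 tcp [ 441.1 -170.6  118.8] yaw 1.571 | rz 0.001 shift cm [26.74 23.69  0.08]
held cap: y range [-193.9 -151.4] centre - tcp -2.0
{'red': [], 'green': [], 'blue': [(array([320., 353.]), np.int32(7287))]}
```

```bash
python3 -m jog '[[[0,4.48,3.95,0,0,0,0],[0,4.48,3.95,0,0,0,0],[0,4.48,3.95,0,0,0,0],[0,4.48,3.95,0,0,0,0],[0,4.48,3.95,0,0,0,0]]]' >/dev/null
python3 -m jog '[[[0,4.48,3.95,0,0,0,0],[0,0,0,2,0,0,0],[0,0,0,2,0,0,0],[0,0,0,0,0,0,0],[0,0,0,0,0,0,0]]]' 
python3 -c "
from h import *
plan(678,98.2,70,np.pi/2);held()"
```

```text
time_s: 50.62
tcp_pos: [676.6, 97.8, 77.3]
eef_rot: [0.707, 0.707, -0.0, 0.0]
ft_force: [-0.4, -0.0, 0.4]
finger_gap: 39.1
gripper_force: 40.7
t 50.62 tcp [676.6  97.8  77.3] yaw 1.57 | rz -0.0 shift cm [0.04 0.14 0.73]
held cap: y range [ 74.5 117.4] centre - tcp -1.9
```

```bash
python3 -m jog '[[[0,0.07,0.12,0.5,0,0,0],[0,0,0,0.4,0,0,0],[0,0,0,0.2,0,0,0],[0,0,0,0.2,0,0,0],[0,0,0,0,0,0,0]]]' 
python3 -m jog '[[[0,0,0,0.2,0,0,0],[0,0,0,0.2,0,0,0],[0,0,0,0,0,0,0],[0,0,0,0,0,0,0],[0,0,0,0,0,0,0]]]'
```

```text
time_s: 51.3
tcp_pos: [678.0, 99.7, 64.7]
eef_rot: [0.707, 0.707, -0.0, 0.0]
ft_force: [-2.1, -0.8, 3.8]
finger_gap: 39.3
gripper_force: 41.1
time_s: 51.92
tcp_pos: [678.4, 100.2, 63.9]
eef_rot: [0.707, 0.707, 0.0, 0.001]
ft_force: [-9.2, -2.5, 24.7]
finger_gap: 39.1
gripper_force: 43.1
```

```bash
python3 -m jog '[[[0,0,0,-0.8,0,0,0],[0,-0.2,0,0,0,0,0],[0,0,0,0,0,0,0],[0,0,0,0.4,0,0,0],[0,0,0,0,0,0,0]]]' 
python3 -m jog '[[[0,0,0,0.2,0,0,0],[0,0,0,0.1,0,0,0],[0,0,0,0,0,0,0],[0,0,0,0,0,0,0],[0,0,0,0,0,0,0]]]'
```

```text
time_s: 52.55
tcp_pos: [677.8, 97.9, 63.9]
eef_rot: [0.707, 0.708, -0.0, -0.0]
ft_force: [-0.5, -0.4, 0.4]
finger_gap: 38.8
gripper_force: 40.8
time_s: 53.18
tcp_pos: [678.1, 98.0, 63.4]
eef_rot: [0.707, 0.707, -0.0, 0.0]
ft_force: [-6.1, -2.0, 16.9]
finger_gap: 39.1
gripper_force: 42.3
```

Blue is tight too. To the black tray.

```bash
python3 -m jog '[[[0,0,0,-2,0,0,0],[0,0,0,-4,0,0,0],[0,-5.94,-1.9,0,0,0,0],[0,-5.94,-1.9,0,0,0,0],[0,-5.94,-1.9,0,0,0,0]]]' 
python3 -m jog '[[[0,-5.94,-1.9,0,0,0,0],[0,-5.94,-1.9,0,0,0,0],[0,-5.94,-1.9,0,0,0,0],[0,-5.94,-1.9,0,0,0,0],[0,-5.94,-1.9,0,0,0,0]]]' 
python3 -m jog '[[[0,0,0,2,0,0,0],[0,0,0,1,0,0,0],[0,0,0,0,0,0,0],[0,0,0,0,0,0,0],[0,0,0,0,0,0,0]]]' 
python3 -c "
from h import *
plan(523.7,-377,25,np.pi/2);held()"
```

```text
time_s: 53.8
tcp_pos: [620.8, -82.4, 121.8]
eef_rot: [0.707, 0.708, 0.0, 0.0]
ft_force: [1.2, -2.3, 0.2]
finger_gap: 39.1
gripper_force: 40.7
time_s: 54.42
tcp_pos: [525.9, -379.6, 121.9]
eef_rot: [0.707, 0.708, 0.0, 0.0]
ft_force: [0.7, -0.4, -0.9]
finger_gap: 39.4
gripper_force: 40.7
time_s: 55.05
tcp_pos: [527.3, -377.0, 92.0]
eef_rot: [0.706, 0.708, 0.0, 0.001]
ft_force: [0.6, 0.2, -0.3]
finger_gap: 39.0
gripper_force: 40.7
t 55.05 tcp [ 527.3 -377.    92. ] yaw 1.573 | rz 0.002 shift cm [ 0.   -0.36  6.7 ]
held cap: y range [-400.3 -357.5] centre - tcp -1.9
```

```bash
python3 -m jog '[[[0,0,-0.3,3,0,0,0],[0,0,0,2,0,0,0],[0,0,0,1.3,0,0,0],[0,0,0,0.4,0,0,0],[0,0,0,0,0,0,0]]]' 
python3 -m jog '[[[0.65,0,0,0,0,0,0],[0.65,0,0,0,0,0,0],[0.65,0,0,0,0,0,0],[0.65,0,0,-1,0,0,0],[0.65,0,0,-3,0,0,0]]]' 
python3 -m jog '[[[0.65,0,0,-4,0,0,0],[0.65,0,0,-2.5,0,0,0],[0.7,6.07,-1.06,0,0,0,0],[0.7,6.07,-1.06,0,0,0,0],[0.7,6.07,-1.06,0,0,0,0]]]' 
python3 -m jog '[[[0.7,6.07,-1.06,0,0,0,0],[0.7,6.07,-1.06,0,0,0,0],[0.7,6.07,-1.06,0,0,0,0],[0.7,6.07,-1.06,0,0,0,0],[0.7,6.07,-1.06,0,0,0,0]]]' 
python3 -m jog '[[[0.7,0,0,0,0,0,0],[0.7,0,0,0,0,0,0],[0.7,0,0,0,0,0,0],[0.7,0,0,0,0,0,0],[0.7,0,0,0,0,0,0]]]'
python3 - <<'E'
from h import *
plan(439.3,108.4,18,np.pi/2)
im,d=tops();cv2.imwrite("pics/top9.png",im)
s=telemetry.observe();im,d=grab_frame("wrist");g=cv2.cvtColor(im,cv2.COLOR_BGR2GRAY)[200:300,270:370]
cv2.imwrite("pics/w9.png",im)
E
```

```text
time_s: 55.72
tcp_pos: [523.9, -377.6, 24.6]
eef_rot: [0.707, 0.708, 0.0, 0.0]
ft_force: [0.1, 0.1, -0.6]
finger_gap: 39.2
gripper_force: 40.8
time_s: 56.35
tcp_pos: [522.4, -376.9, 63.9]
eef_rot: [0.707, 0.708, -0.0, -0.001]
ft_force: [0.8, -0.2, -0.7]
finger_gap: 55.5
gripper_force: 0.0
time_s: 56.98
tcp_pos: [491.4, -193.8, 130.2]
eef_rot: [0.707, 0.707, 0.0, 0.001]
ft_force: [1.1, 0.1, -0.0]
finger_gap: 59.7
gripper_force: 0.0
time_s: 57.6
tcp_pos: [438.1, 109.8, 130.2]
eef_rot: [0.707, 0.707, 0.001, 0.001]
ft_force: [1.8, 0.7, 0.2]
finger_gap: 59.7
gripper_force: 0.0
time_s: 58.22
tcp_pos: [438.3, 107.2, 129.2]
eef_rot: [0.707, 0.707, -0.0, 0.0]
ft_force: [1.5, -0.1, -0.7]
finger_gap: 59.8
gripper_force: 0.0
t 58.23 tcp [438.3 107.2 129.2] yaw 1.57 | rz -0.001 shift cm [ 0.12  0.1  11.12]
top 108 [694.2 242.9] z 65.0 bgr [36 31 28]
top 314 [612.6 -79.6] z 43.0 bgr [ 18  55 112]
top 242 [551.1 448.9] z 50.0 bgr [106 117 114]
top 258 [ 524.8 -378.4] z 49.0 bgr [82 41 17]
top 261 [ 522.6 -435.2] z 50.0 bgr [32 70 23]
top 245 [519.8 405. ] z 51.0 bgr [10 14 88]
```

View pics/w9.png

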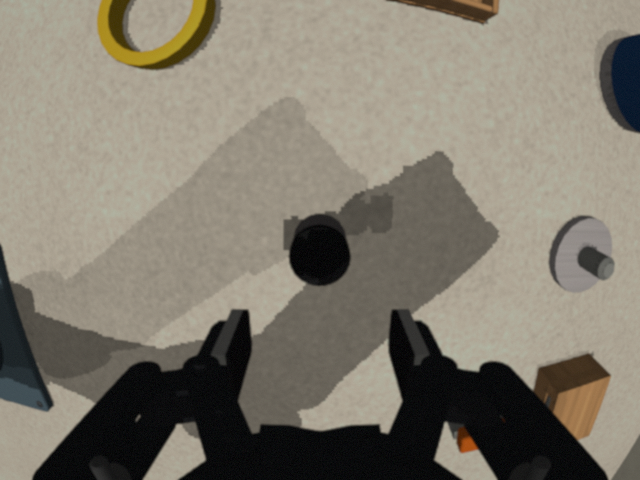

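Black cap's top is at (320,253), between the fingers. Grasp it.

```bash
python3 -m jog '[[[0.7,0.05,0.1,4,0,0,0],[0.7,0,0,4,0,0,0],[0.7,0,0,3.15,0,0,0],[0.7,0,0,0,0,0,0],[0,0,0,0,0,0,0]]]' 40
python3 -m jog '[[[0,0,0,0,0,0,0],[0,0,0,0,0,0,0],[0,0,0,0,0,0,0],[0,0,0,0,0,0,0],[0,0,0,0,0,0,0]]]' 40
python3 -m jog '[[[0,0,0,-2,0,0,0],[0,0,0,-3,0,0,0],[0,0,0,-3,0,0,0],[0,0,0,-2,0,0,0],[0,0,0,0,0,0,0]]]'
python3 - <<'E'
from h import *
plan(678,96.8,118,np.pi/2)
im=held()
E
```

```text
time_s: 58.95
tcp_pos: [439.7, 108.8, 18.6]
eef_rot: [0.707, 0.708, 0.0, 0.0]
ft_force: [-1.5, -0.1, 1.3]
finger_gap: 42.7
gripper_force: 0.6
time_s: 59.58
tcp_pos: [440.1, 108.7, 19.0]
eef_rot: [0.707, 0.707, 0.001, 0.001]
ft_force: [-1.8, -0.2, 9.0]
finger_gap: 38.8
gripper_force: 41.0
time_s: 60.2
tcp_pos: [440.5, 108.5, 119.3]
eef_rot: [0.707, 0.707, 0.001, 0.001]
ft_force: [-0.7, 0.0, -0.6]
finger_gap: 39.0
gripper_force: 40.7
t 60.2 tcp [440.5 108.5 119.3] yaw 1.571 | rz 0.0 shift cm [-1.17 23.75  0.13]
held cap: y range [ 86.9 129.6] centre - tcp -0.2
```

```bash
python3 -m jog '[[[0,-0.22,4.75,0,0,0,0],[0,-0.22,4.75,0,0,0,0],[0,-0.22,4.75,0,0,0,0],[0,-0.22,4.75,0,0,0,0],[0,-0.22,4.75,0,0,0,0]]]' >/dev/null
python3 -m jog '[[[0,0,0,2,0,0,0],[0,0,0,2,0,0,0],[0,0,0,0,0,0,0],[0,0,0,0,0,0,0],[0,0,0,0,0,0,0]]]' 
python3 -c "
from h import *
plan(678,97,70,np.pi/2);held()"
```

```text
time_s: 61.5
tcp_pos: [676.9, 97.9, 78.8]
eef_rot: [0.707, 0.708, 0.001, 0.0]
ft_force: [-0.2, -0.2, -1.0]
finger_gap: 38.9
gripper_force: 40.8
t 61.5 tcp [676.9  97.9  78.8] yaw 1.572 | rz 0.001 shift cm [-0.09  0.11  0.88]
held cap: y range [ 76.3 118.3] centre - tcp -0.6
```

```bash
python3 -m jog '[[[0,-0.08,0.08,0.5,0,0,0],[0,0,0,0.4,0,0,0],[0,0,0,0.2,0,0,0],[0,0,0,0.2,0,0,0],[0,0,0,0,0,0,0]]]' 
python3 -m jog '[[[0,0,0,0.2,0,0,0],[0,0,0,0.2,0,0,0],[0,0,0,0,0,0,0],[0,0,0,0,0,0,0],[0,0,0,0,0,0,0]]]'
```

```text
time_s: 62.18
tcp_pos: [677.3, 96.9, 64.6]
eef_rot: [0.707, 0.707, -0.0, -0.0]
ft_force: [-0.2, -0.6, -1.0]
finger_gap: 39.0
gripper_force: 40.8
time_s: 62.8
tcp_pos: [677.5, 96.9, 60.8]
eef_rot: [0.707, 0.707, 0.0, 0.0]
ft_force: [-0.4, 0.7, -1.0]
finger_gap: 38.7
gripper_force: 40.8
```

Black slips past the top; seat it and carry it to the pine tray.

```bash
python3 -m jog '[[[0,0,0,0.8,0,0,0],[0,0,0,0.8,0,0,0],[0,0,0,0.6,0,0,0],[0,0,0,0.3,0,0,0],[0,0,0,0,0,0,0]]]' 
python3 -m jog '[[[0,0,0,0.3,0,0,0],[0,0,0,0.2,0,0,0],[0,0,0,0.1,0,0,0],[0,0,0,0,0,0,0],[0,0,0,0,0,0,0]]]' 
python3 -m jog '[[[0,0,0,-2,0,0,0],[0,0,0,-4,0,0,0],[0,0,0,-4,0,0,0],[0,5.01,-3.31,0,0,0,0],[0,5.01,-3.31,0,0,0,0]]]' 
python3 -m jog '[[[0,5.01,-3.31,0,0,0,0],[0,5.01,-3.31,0,0,0,0],[0,5.01,-3.31,0,0,0,0],[0,0,0,2,0,0,0],[0,0,0,2,0,0,0]]]' 
python3 -m jog '[[[0,0,0,0,0,0,0],[0,0,0,0,0,0,0],[0,0,0,0,0,0,0],[0,0,0,0,0,0,0],[0,0,0,0,0,0,0]]]' 
python3 -c "
from h import *
plan(511.9,347.7,25,np.pi/2);held()"
```

```text
time_s: 63.42
tcp_pos: [677.3, 96.9, 35.4]
eef_rot: [0.707, 0.707, -0.0, -0.0]
ft_force: [-0.1, 0.1, -1.1]
finger_gap: 39.3
gripper_force: 40.8
time_s: 64.05
tcp_pos: [677.6, 96.9, 31.1]
eef_rot: [0.707, 0.707, -0.0, 0.0]
ft_force: [-3.9, -2.0, 8.7]
finger_gap: 38.7
gripper_force: 41.7
time_s: 64.68
tcp_pos: [611.3, 198.0, 131.7]
eef_rot: [0.707, 0.707, 0.001, 0.001]
ft_force: [0.5, 1.8, -0.8]
finger_gap: 39.1
gripper_force: 41.2
time_s: 65.3
tcp_pos: [512.4, 346.9, 89.6]
eef_rot: [0.707, 0.708, 0.0, 0.001]
ft_force: [-0.4, -1.4, 0.3]
finger_gap: 38.8
gripper_force: 41.2
time_s: 65.92
tcp_pos: [511.9, 347.2, 90.0]
eef_rot: [0.707, 0.707, 0.0, 0.0]
ft_force: [0.5, 0.4, -0.5]
finger_gap: 38.9
gripper_force: 41.2
t 65.92 tcp [511.9 347.2  90. ] yaw 1.572 | rz 0.001 shift cm [0.05 0.   6.5 ]
held cap: y range [325.6 368. ] centre - tcp -0.4
```

Place, release, and withdraw toward the middle for a final look.

```bash
python3 -m jog '[[[0,0,0,3,0,0,0],[0,0,0,2,0,0,0],[0,0,0,1.1,0,0,0],[0,0,0,0.4,0,0,0],[0,0,0,0,0,0,0]]]' 
python3 -m jog '[[[0.65,0,0,0,0,0,0],[0.65,0,0,0,0,0,0],[0.65,0,0,0,0,0,0],[0.65,0,0,-1,0,0,0],[0.65,0,0,-3,0,0,0]]]' 
python3 -m jog '[[[0.65,0,0,-4,0,0,0],[0.65,0,0,-4,0,0,0],[0.7,-5.5,-1.5,-1,0,0,0],[0.7,-5.5,-1.5,-1,0,0,0],[0.7,-5.5,-1.5,-1,0,0,0]]]' 
python3 -m jog '[[[0.7,-5.5,0,0,0,0,0],[0.7,-5.5,0,0,0,0,0],[0.7,0,0,0,0,0,0],[0.7,0,0,0,0,0,0],[0.7,0,0,0,0,0,0]]]'
python3 - <<'E'
from h import *
im,d=tops();cv2.imwrite("pics/top10.png",im)
im2,d=tops("scene");cv2.imwrite("pics/s10.png",im2)
E
```

```text
time_s: 66.6
tcp_pos: [511.9, 347.6, 25.1]
eef_rot: [0.707, 0.708, 0.0, -0.0]
ft_force: [-0.7, -0.3, -1.1]
finger_gap: 39.0
gripper_force: 41.2
time_s: 67.22
tcp_pos: [510.8, 346.5, 64.5]
eef_rot: [0.707, 0.708, -0.001, -0.0]
ft_force: [-0.8, -0.2, 0.7]
finger_gap: 55.6
gripper_force: 0.0
time_s: 67.85
tcp_pos: [466.5, 180.5, 175.7]
eef_rot: [0.707, 0.708, 0.0, 0.0]
ft_force: [0.3, -0.3, 0.1]
finger_gap: 59.2
gripper_force: 0.0
time_s: 68.47
tcp_pos: [467.1, 73.8, 175.1]
eef_rot: [0.706, 0.708, 0.0, -0.0]
ft_force: [-0.9, 0.9, -0.5]
finger_gap: 59.9
gripper_force: 0.0
top 104 [694.9 242.7] z 68.0 bgr [35 37 40]
top 316 [612.1 -79.9] z 42.0 bgr [ 19  55 112]
top 241 [551.  448.9] z 48.0 bgr [106 117 114]
top 256 [ 524.9 -378.4] z 49.0 bgr [82 42 18]
top 262 [ 522.7 -435.2] z 46.0 bgr [32 69 23]
top 248 [519.8 404.7] z 49.0 bgr [11 14 88]
top 244 [513.2 347.9] z 49.0 bgr [10 12 11]
scene 332 [513.1 346.6] z 49.0 bgr [13 13 12]
scene 338 [520.2 403.5] z 47.0 bgr [  1   7 115]
scene 351 [550.6 447.6] z 52.0 bgr [134 147 148]
scene 382 [ 525.3 -379.2] z 50.0 bgr [106  49  10]
scene 384 [ 523.  -435.9] z 49.0 bgr [30 84 10]
scene 109 [680.6  95.3] z 43.0 bgr [88 93 95]
```

View pics/s10.png

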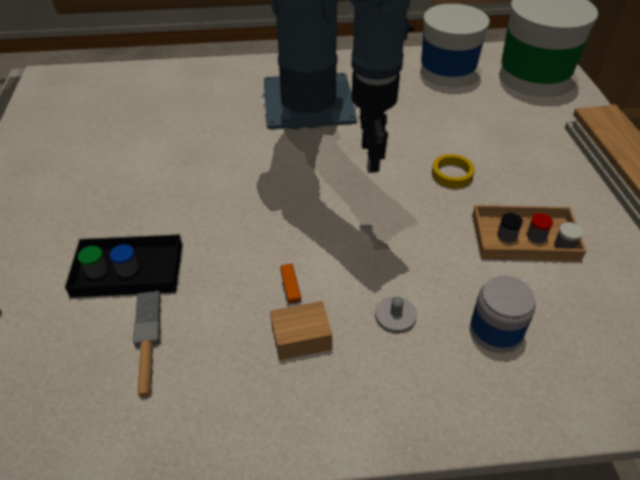

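Black (512,220), red (541,221) and white (569,234) stand in the pine tray. Green (92,255) and blue (123,255) stand in the black tray, and the scraper handle at (291,282) is home. Hand in.

```bash
python3 -c "
from rig import order
print(order.close_job())"
```

```text
the job is handed in; nothing more can be done
None
```

The job is handed in after about 69 s of robot time, verdict not shown: the scraper is fully home in the holder, white, red and black fit and stand in the pine tray, green and blue stopped at the pin's top and stand in the black tray, and the yellow cap was missing.

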